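Load medal blanks in the engraver and start it

ROBOT

A 7-joint arm with a two-finger parallel gripper is mounted at the origin on the work surface. World frame = base frame: x ahead of the robot, y to its left, z up, the work surface at z = 0. Lengths are in mm, angles in rad, forces in N, time in s.
With the tool pointing down it reaches from about 425 to 875 mm from the base axis. Payload 4.7 kg.
Tool frame: the origin (TCP) lies midway between the tips of the shut fingers; the grasp point (between the pads) lies 19 mm behind it (arm.pinch_z is the distance from the TCP to the grasp point, in mm); z points along the fingers, y is the line along which they close (so a half turn about z gives the same grasp; the last joint's range is limited). The gripper opens to 87 mm and grips with 3 to 60 N. Pads are 19 mm wide; open, the fingers measure 117 mm over their backs; the gripper's body (75 mm by 190 mm) begins 51 mm behind the grasp point.
Start: joints at [1.312, 0.321, -0.07, 1.45, 0.023, 1.371, -0.057], TCP at [175.108, -625.99, 222.587] pointing down, gripper open.
Joint ranges: [-2.86, 2.86], [-0.3, 2.09], [-1.38, 1.24], [0.06, 2.45], [-1.56, 4.7], [0.09, 2.05], [-2.69, 2.69]. Speed limits (rad/s): [2.57, 2.57, 3.14, 3.14, 3.14, 3.14, 3.14].

INTERFACE

Orientations are given as [roll, pitch, yaw] about the fixed x, y, z axes, in that order (R = Rz(yaw) Ry(pitch) Rx(roll)).
In Python, from station import arm, viewer, finder gives the robot as it stands.
- The arm moves only by the shell command python3 -m handwheel 'ROWS'. ROWS is JSON, a list of rows, each an object of numbers: "dx", "dy", "dz": the shift along the world's x, y, z as a fraction of full scale; "wx", "wy", "wz": the turn, a rotation vector about the world's x, y, z as a fraction of full scale; "claw": the closure, from 0 (fully open) to 1 (shut). In form: [{"dx": .., "dy": .., "dz": .., "wx": .., "wy": .., "wz": .., "claw": ..}, ...]. A call has 1 to 5 rows; each row shifts and turns the commanded pose from where the row before left it; what a row does not reach is not made up. Full scale, the value 1, is 0.025 m for a shift and 0.1 rad for a turn. A row lasts 1/10 s, in which the tool goes at most 50 mm and 8.59 degrees, less where a joint would pass 70% of its speed; a pose out of reach is approached as far as the arm can. A call with a number of a shift or a turn outside -1 to 1 is refused whole. A call with a gripper value outside its range is refused whole. The fingers move at their own pace and stop on an object; the grip force is fixed at half the most. Time passes only in rows, so rows that do not move let the fingers close. It gives the time, the measured TCP pose, the force, the opening and the grip force at its end, in the units of the state.
- arm.observe(): the state, without advancing time (a new reading comes with each control period).
- viewer.grab_frame(name): name is "scene" or "top" or "wrist"; returns a dict with "color" (384x512x3 uint8, blue, green, red), "z_map" (384x512 float32, mm along the optical axis (not along the pixel's ray), 0 where there is no reading), "camera_matrix" (3x3 intrinsics, pixels), "k1" (the pictures are not rectified: a ray, as slopes to the right and down, at radius r is drawn at 1 + k1 r^2 times it, then the intrinsics apply), "eye" and "attitude" of the camera in the world; the wrist camera has in their place "tool_from_camera" (4x4, takes a point from camera to tool coordinates, whose origin is the TCP and whose axes are the flange's). Camera axes: x right, y up, looking along -z (the intrinsics and any distortion apply to the point x, -y, -z); pixel columns grow to the right and rows downward; lengths in mm; the calibration is good to about 2 mm. A picture is of the moment at which its call begins: read the wrist's pose just before it.
- arm.sign_off(): hands the job in; it is judged then, once.
Trained networks look in the newest picture that a camera, given by its name, has taken for a name from the list of things; names that differ only in an ending like _2 or _b are one class to them, and where a whole thing is asked for, a point or a joint stands for the part that bears it (a point fixed in the world has none). Each returns a list of dicts, best first, with "score" (0 to 1); they miss things now and then, are a little off and sometimes report something else, mostly with a low value. They report only what shows in the picture. A call takes as long as a camera call.
- finder.search_frame(camera, name): "at" ([x, y, z] in mm, in world coordinates, good to about 4 mm: the middle of the surface that is visible of it).
- finder.place_of(camera, name): "at" ([x, y, z] in mm, in world coordinates, good to about 4 mm: a listed point, or the origin of a listed thing).
The state is a dict: "time": time; "qpos": joint angles; "qvel": joint speeds; "effort": joint torques, N m; "tool_pos": TCP position; "tcp_rot": TCP orientation; "force": force on the tool from outside, world axes, zero at the start; "moment": the same for the moment, N m; "width": finger opening in mm; "finger_force": force on a finger pad.
Only numpy, scipy, OpenCV 4.12 (cv2) and the standard library are available. Lean on these libraries where they do the work, as an engineer would, in place of code of your own. Each camera call takes 0.05 s, during which the arm holds its last target. There are 200 camera calls.

TASK

Make the engraving machine ready: clear its bed by laying the spanner flat on the floor of the tool tray with the tool-height gauge beside it, and slide every medal blank across the nest plate until it drops into a pocket of its own and lies flat on the pocket floor. Then, with everything in its place, press keys of the control box one at a time, right down: vacuum first, then home, then start. Leave the stop key alone, do not shift or knock over the mug and the jar, and see that at the end every blank is still down in its pocket and both tools are in the tray.

Things in the scene. Friction and masses are not known exactly. Their poses are not given: they have to be found in the camera images.
- engraver: Desktop engraver, fixed. Origin: under the middle of its aluminium nest plate, at table level; x away from the robot, y left. Plate 300 (x) by 360 mm (y), flat top 45 mm above the table. Round its edge a steel lip stands 6 mm above it (free area x +-146, y +-176 mm). Near half: bare apron; far half: three pockets. Left of the plate, from y = 210 mm, a parked gantry 250 mm high: keep clear.
- pocket1 (a point): Centre of the floor of the right-hand pocket (engraver x = 85, y = -112 mm). Each pocket is a round recess 94 mm in diameter and 4 mm deep; its level floor, with a dark mat, is 41 mm above the table. Any blank may go in any pocket. Axes as the engraver's.
- pocket2 (a point): The same for the middle pocket (engraver x = 85 mm, y = 0).
- pocket3 (a point): The same for the left-hand pocket (engraver x = 85 mm, y = +112 mm).
- blank1_c (a point): Centre of a brass medal blank: a plain disc 90 mm in diameter, 6 mm thick, 0.2 to 0.45 kg, flat on the plate (centre 48 mm above the table). It is too wide for most grippers and slides when pushed at the rim or dragged by a fingertip pressed on top. In a pocket its centre is 44 mm above the table and it stands 2 mm proud of the plate. Two or three blanks are present; an absent one reads None.
- blank2_c (a point): The same for the second blank.
- blank3_c (a point): The same for the third blank.
- spanner_c (a point): Centre (half-way up, mid-length) of a flat steel open-and-ring spanner, 180 mm long, lying flat on the nest plate across the right-hand pockets. x runs along it from the ring end (32 mm across) to the open jaws (38 mm across), z is normal to its flat side. The shank, to be gripped, is 17 mm wide and 7 mm thick; 0.13 kg, balanced near this point.
- gauge_c (a point): Centre of the body of the tool-height gauge: an aluminium block 46 by 46 mm and 40 mm high with a steel button 5 mm high on top, 0.2 kg. It stands in the left-hand pocket at the start. z is up through the button, x and y are normal to the block's sides.
- tray: Open wooden tool tray, fixed, 120 mm (x) by 220 mm (y), inside 110 by 210 mm; walls 24 mm high, floor 5 mm above the table. Origin: centre of its underside, on the table. It stands to the right of the machine, nearer to the robot than the control box or beyond it.
- panel: Control box, fixed: a grey box 140 mm (x) by 180 mm (y), 40 mm high, origin at the centre of its underside, x away from the robot, y left. On its top a dark display runs along the far edge; then, from left to right, the square key (vacuum), the small round key (home) and the big round mushroom (stop); along the near edge the long bar (start).
- key_vacuum_top (a point): Centre of the top of the vacuum key: square, 26 mm, the left-hand one of the middle row (panel x = 6, y = 56 mm), top 51 mm above the table when up.
- key_home_top (a point): Centre of the top of the home key: round, 24 mm in diameter, in the middle of the same row (panel x = 6, y = 6 mm), top 51 mm above the table when up.
- key_start_top (a point): Centre of the top of the start key: a bar 24 mm (x) by 90 mm (y) along the near edge (panel x = -45, y = 22 mm), top 51 mm above the table when up.
- key_stop_top (a point): Centre of the top of the stop key: a black mushroom 42 mm in diameter at the right (panel x = -2, y = -52 mm), top 54 mm above the table. Not to be pressed.
- key_vacuum (a joint): Travel of the vacuum key in m: 0 up, 0.005 fully down. Like the others it is a spring key that comes up by itself; it starts to move at 1.4 N and is right down at 5 N.
- key_home (a joint): Travel of the home key, 0 to 0.005 m, the same spring.
- key_start (a joint): Travel of the start key, 0 to 0.005 m, the same spring.
- key_stop (a joint): Travel of the stop key, 0 to 0.005 m, the same spring.
- mug: White mug, 82 mm in diameter, 95 mm high, loose on the bench to the right of the control box and tray; not part of the job.
- jar: Small glass jar with a steel lid, 66 mm in diameter, 85 mm high, loose on the bench at the right; not part of the job.

How it is judged:
By the outcome, as a careful person would: the job done as asked, in the order asked, and still so for the second after the job is handed in, with the robot touching nothing.
Of blank1, blank2, blank3 only 2 to 3 are there at a start; the rules pass over those that are not, and their reading is None.
At some moment in a run one of blank1, blank2, blank3, spanner may be knocked a few centimetres aside while the robot is not near it.
Once in a run the grip may slacken for a moment while it holds something.
It also fails if it takes over 210 s, if anything falls off the work surface, if the arm or the gripper's body presses on something with over 40 N, if the wrist force passes 120 N, or if a joint passes its speed limit or range.

## Working session

There is one attempt and no reset: what is moved stays moved. The work goes in short steps, Python scripts to look and compute and a shell command to move; the robot and the scene stay as the last step left them, time stands still between calls to the robot, and variables do not carry over. Pictures are saved under pics/ and viewed, at most 14 in all, crops included, and the job is handed in when it is done.

```bash
ls; mkdir -p pics; cat > h.py <<'E'
import numpy as np, cv2
from station import arm, viewer, finder
from scipy.spatial.transform import Rotation as R
def grab(n):
    s=arm.observe(); f=viewer.grab_frame(n); f['s']=s; return f
def world(f):
    K=f['camera_matrix'];h,w=f['z_map'].shape
    u,v=np.meshgrid(np.arange(w),np.arange(h))
    xd=(u-K[0][2])/K[0][0]; yd=(v-K[1][2])/K[1][1]
    x,y=xd.copy(),yd.copy()
    for _ in range(6):
        r2=x*x+y*y; x=xd/(1+f['k1']*r2); y=yd/(1+f['k1']*r2)
    z=f['z_map']; P=np.stack([x*z,-y*z,-z],-1)
    if 'eye' in f:
        return P@att(f).T+np.array(f['eye'])
    T=np.array(f['tool_from_camera']); P=P@T[:3,:3].T+T[:3,3]
    s=f['s']; return P@R.from_euler('xyz',s['tcp_rot']).as_matrix().T+np.array(s['tool_pos'])
def att(f):
    a=np.array(f['attitude']); return a if a.shape==(3,3) else R.from_euler('xyz',a).as_matrix()
E
python3 - <<'E'
from h import *
print(arm.observe())
for n in ['top','scene']:
    f=grab(n); cv2.imwrite(f'pics/{n}0.png',f['color']); print(n,f.get('eye'),f.get('attitude'),f['k1'])
    np.save(f'pics/{n}0.npy',world(f))
for o in ['engraver','blank1_c','spanner_c','gauge_c','tray','panel','key_stop_top','mug','jar']:
    for c in ['top','scene']:
        print(o,c,[(np.round(d['at']).tolist(),round(d['score'],2)) for d in finder.place_of(c,o)[:4]])
E
```

```text
pics
{'time': 0.0, 'qpos': array([ 1.31210729,  0.32180968, -0.0700592 ,  1.45169332,  0.02261491,
        1.3707565 , -0.05690762]), 'qvel': array([-0.00093594, -0.00103726,  0.00046416, -0.00051451, -0.00044718,
       -0.00012795,  0.00012963]), 'effort': array([-4.01010084e-04, -4.91291678e+01, -4.04357566e-01, -3.12533784e+01,
       -6.40283804e-02,  4.34727164e-02,  1.67546686e-04]), 'tool_pos': array([ 174.90616601, -625.45690658,  221.46074748]), 'tcp_rot': array([-3.13971603e+00,  1.20026078e-04,  2.72791258e-01]), 'force': array([ 0.38700575, -0.63083881,  0.06713777]), 'moment': array([-0.02887118,  0.03766964,  0.032233  ]), 'finger_force': 0.0, 'width': 87.20113536167803}
top [ 387.43715471 -136.89654592  975.94806258] [ 0.17406915  0.01607503 -1.59101619] -0.09709579018694439
scene [996.17841033 184.85443587 952.59460656] [5.61199407e-01 2.10743444e-03 2.15399169e+00] 0.00889425931453121
engraver top [([566.0, 76.0, -3.0], 0.84), ([655.0, 8.0, 48.0], 0.66)]
engraver scene [([568.0, 71.0, -4.0], 0.83), ([656.0, 181.0, 42.0], 0.37)]
blank1_c top [([528.0, -33.0, 52.0], 0.61)]
blank1_c scene [([527.0, -35.0, 51.0], 0.7), ([452.0, -264.0, 53.0], 0.59)]
spanner_c top [([652.0, 8.0, 52.0], 0.92)]
spanner_c scene [([656.0, 11.0, 44.0], 0.79)]
gauge_c top [([655.0, 195.0, 59.0], 0.57)]
gauge_c scene [([654.0, 190.0, 64.0], 0.66)]
tray top [([611.0, -277.0, -1.0], 0.9)]
tray scene [([612.0, -279.0, -2.0], 0.93)]
panel top [([447.0, -268.0, 0.0], 0.93)]
panel scene [([451.0, -268.0, 1.0], 0.55)]
key_stop_top top [([452.0, -318.0, 56.0], 0.78)]
key_stop_top scene [([447.0, -321.0, 56.0], 0.43), ([527.0, 81.0, 47.0], 0.43)]
mug top [([585.0, -484.0, -7.0], 0.55)]
mug scene [([574.0, -489.0, -1.0], 0.91), ([451.0, -212.0, 49.0], 0.69)]
jar top [([431.0, -510.0, 1.0], 0.97)]
jar scene [([437.0, -509.0, 0.0], 0.74)]
```

View pics/top0.png

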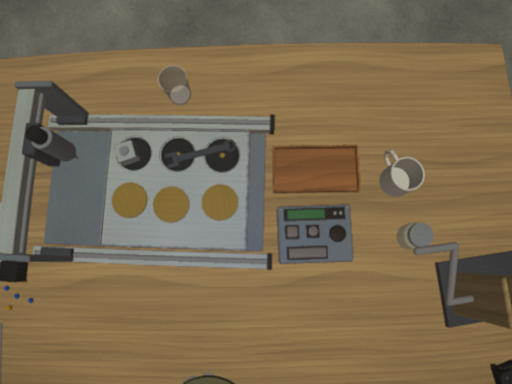

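View pics/scene0.png

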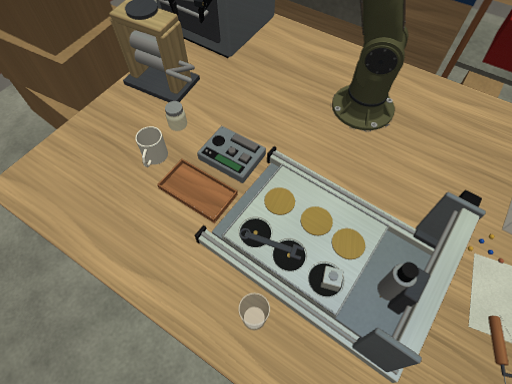

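Both pictures show three blanks on the apron (top: px 130,200 / 171,204 / 220,202). The spanner lies from about 172,160 to 233,147 and the gauge is at 127,150. The tray (315,168) is beyond the panel (315,233), and two rails run along the near and far sides of the machine. Next I'll measure these from the depth maps.

```bash
python3 - <<'E'
from h import *
for n in ['top','scene']:
    P=np.load(f'pics/{n}0.npy'); im=cv2.imread(f'pics/{n}0.png'); hsv=cv2.cvtColor(im,cv2.COLOR_BGR2HSV)
    X,Y,Z=P[...,0],P[...,1],P[...,2]
    area=(X>400)&(X<720)&(Y>-120)&(Y<260)&(Z>30)&(Z<110)
    brass=(area&(hsv[...,1]>110)&(hsv[...,0]>12)&(hsv[...,0]<35)).astype('uint8')
    def comps(m,mn,name):
        k,l,st,c=cv2.connectedComponentsWithStats(m.astype('uint8'))
        for i in range(1,k):
            if st[i,4]>mn:
                q=P[l==i]; print(n,name,st[i,4],c[i].round(),'mean',q.mean(0).round(1),'ext',np.percentile(q,[1,99],axis=0).round().tolist(), 'midext',((np.percentile(q,0.5,axis=0)+np.percentile(q,99.5,axis=0))/2).round(1))
    comps(brass,150,'brass')
    comps(area&(im.max(-1)<45),100,'dark')
    comps(area&(X>600)&(Y>120)&(Y<225)&(Z>70)&(Z<105),30,'gauge')
    # plate heights
    pl=area&(im.min(-1)>140)
    print('plateZ',np.median(Z[pl]))
    # spanner: above 49, x>600,y<110
    m=area&(X>610)&(X<690)&(Y<120)&(Y>-90)&(Z>47.5)&(im.max(-1)<120)
    comps(m,60,'span')
    q=P[m]; 
    if len(q)>50:
        c,ev=cv2.PCACompute(q[:,:2].astype('float32'),mean=None); print('pca',c,ev[0],np.degrees(np.arctan2(ev[0][1],ev[0][0])), np.median(q[:,2]))
    comps((X>500)&(X<700)&(Y<-130)&(Y>-420)&(Z>10)&(Z<60)&(hsv[...,1]>100),150,'tray')
    comps((X>360)&(X<530)&(Y<-130)&(Y>-400)&(Z>30)&(Z<70),150,'panel')
    comps((X>360)&(X<730)&(Y<-130)&(Y>-400)&(Z>48)&(Z<70),20,'keys')
    for a,b in [(380,420),(420,440),(690,720),(720,760)]:
        r=(X>a)&(X<b)&(Y>-80)&(Y<180); print(a,b,np.percentile(Z[r],[10,50,90,99]).round() if r.any() else None)
    r=(X>450)&(X<680)&(Y>230)&(Y<330)
    print('gantry',np.percentile(Y[r&(Z>80)],[1,5]) if (r&(Z>80)).any() else 0)
    comps((Y<-420)&(X>350)&(X<680)&(Z>30),80,'mugjar')
E
```

```text
top brass 923 [129. 200.] mean [536.6 185.2  50.8] ext [[496.0, 145.0, 47.0], [576.0, 226.0, 54.0]] midext [537.  185.4  50.6]
top brass 950 [219. 202.] mean [526.  -38.6  51. ] ext [[487.0, -79.0, 48.0], [566.0, 2.0, 55.0]] midext [525.9 -38.6  51.4]
top brass 949 [171. 204.] mean [523.5  81.1  50.7] ext [[484.0, 41.0, 46.0], [563.0, 121.0, 54.0]] midext [523.6  81.2  50.5]
top dark 312 [141. 154.] mean [654.4 163.1  41.1] ext [[618.0, 141.0, 37.0], [695.0, 197.0, 45.0]] midext [656.6 170.4  41. ]
top dark 354 [176. 148.] mean [667.2  73.3  40.9] ext [[629.0, 33.0, 37.0], [691.0, 107.0, 45.0]] midext [660.   69.8  40.9]
top dark 420 [223. 160.] mean [632.  -45.9  41.3] ext [[609.0, -82.0, 37.0], [658.0, -7.0, 45.0]] midext [633.1 -44.4  41.5]
top gauge 379 [125. 151.] mean [651.9 189.6  80.9] ext [[627.0, 164.0, 70.0], [679.0, 216.0, 88.0]] midext [653.4 191.   79.5]
plateZ 44.735223389858106
top span 546 [198. 153.] mean [649.5  14.   51.8] ext [[617.0, -76.0, 48.0], [680.0, 95.0, 56.0]] midext [648.8  10.2  52.3]
pca [[649.49      14.036689]] [-0.22325759  0.9747594 ] 102.90044 51
[... 4117 characters left out ...]

scene mugjar 896 [22. 13.] mean [  374.4 -1356.5    89.7] ext [[352.0, -1517.0, 31.0], [385.0, -1275.0, 163.0]] midext [  368.5 -1399.6    98. ]
scene mugjar 528 [123.  40.] mean [ 355.4 -772.1  182.9] ext [[350.0, -799.0, 34.0], [360.0, -707.0, 281.0]] midext [ 355.  -751.5  156.8]
scene mugjar 184 [178.  74.] mean [ 394.4 -494.4  201.6] ext [[352.0, -535.0, 173.0], [410.0, -442.0, 211.0]] midext [ 381.3 -488.4  190.9]
scene mugjar 413 [175. 113.] mean [ 441.5 -499.6   69.2] ext [[408.0, -536.0, 31.0], [466.0, -477.0, 89.0]] midext [ 436.3 -506.6   60.3]
scene mugjar 775 [150. 143.] mean [ 582.2 -481.5   68.8] ext [[539.0, -525.0, 31.0], [645.0, -445.0, 99.0]] midext [ 592.4 -485.    64.7]
```

The measurements agree with the heights and sizes given. I'll raise the arm first, since there's a fixture about 210 mm tall near it, then travel to the spanner.

```bash
python3 -m handwheel '[{"dz":1},{"dz":1},{"dz":1},{"dz":1},{"dy":0.5,"dz":0.5}]'
python3 -m handwheel '[{"dx":0.75,"dy":1,"wz":0.6},{"dx":0.75,"dy":1,"wz":0.6},{"dx":0.75,"dy":1,"wz":0.6},{"dx":0.75,"dy":1,"wz":0.6},{"dx":0.75,"dy":1,"wz":0.6}]'
python3 -m handwheel '[{"dx":0.75,"dy":1,"wz":0.6},{"dx":0.75,"dy":1,"wz":0.6},{"dx":0.75,"dy":1,"wz":0.6},{"dx":0.75,"dy":1,"wz":0.6},{"dx":0.75,"dy":1,"wz":0.6}]'
python3 -m handwheel '[{"dx":0.75,"dy":1,"wz":0.6},{"dx":0.75,"dy":1,"wz":0.6},{"dx":0.75,"dy":1,"wz":0.6},{"dx":0.75,"dy":1,"wz":0.6},{"dx":0.75,"dy":1,"wz":0.6}]'
python3 -m handwheel '[{"dx":0.75,"dy":1,"wz":0.6},{"dx":0.75,"dy":1,"wz":0.6},{"dx":0.75,"dy":1,"wz":0.6},{"dx":0.75,"dy":1,"wz":0.6},{"dx":0.75,"dy":1,"wz":0.6}]'
```

```text
schema error: expected keys dx, dy, dz, wx, wy, wz, claw
schema error: expected keys dx, dy, dz, wx, wy, wz, claw
schema error: expected keys dx, dy, dz, wx, wy, wz, claw
schema error: expected keys dx, dy, dz, wx, wy, wz, claw
schema error: expected keys dx, dy, dz, wx, wy, wz, claw
```

All the keys are required in every row.

```bash
python3 -m handwheel '[{"dx":0,"dy":0,"dz":1,"wx":0,"wy":0,"wz":0,"claw":0},{"dx":0,"dy":0,"dz":1,"wx":0,"wy":0,"wz":0,"claw":0},{"dx":0,"dy":0,"dz":1,"wx":0,"wy":0,"wz":0,"claw":0},{"dx":0,"dy":0,"dz":1,"wx":0,"wy":0,"wz":0,"claw":0},{"dx":0,"dy":0.5,"dz":0.5,"wx":0,"wy":0,"wz":0,"claw":0}]'
python3 -m handwheel '[{"dx":0.75,"dy":1,"dz":0,"wx":0,"wy":0,"wz":0.6,"claw":0},{"dx":0.75,"dy":1,"dz":0,"wx":0,"wy":0,"wz":0.6,"claw":0},{"dx":0.75,"dy":1,"dz":0,"wx":0,"wy":0,"wz":0.6,"claw":0},{"dx":0.75,"dy":1,"dz":0,"wx":0,"wy":0,"wz":0.6,"claw":0},{"dx":0.75,"dy":1,"dz":0,"wx":0,"wy":0,"wz":0.6,"claw":0}]'
python3 -m handwheel '[{"dx":0.75,"dy":1,"dz":0,"wx":0,"wy":0,"wz":0.6,"claw":0},{"dx":0.75,"dy":1,"dz":0,"wx":0,"wy":0,"wz":0.6,"claw":0},{"dx":0.75,"dy":1,"dz":0,"wx":0,"wy":0,"wz":0.6,"claw":0},{"dx":0.75,"dy":1,"dz":0,"wx":0,"wy":0,"wz":0.6,"claw":0},{"dx":0.75,"dy":1,"dz":0,"wx":0,"wy":0,"wz":0.6,"claw":0}]'
```

```text
time: 1.5
tool_pos: [174.9, -614.6, 337.0]
tcp_rot: [3.138, 0.0, 0.272]
force: [0.2, -1.0, -0.0]
width: 86.5
finger_force: 0.0
time: 2.0
tool_pos: [269.3, -486.4, 334.7]
tcp_rot: [-3.141, 0.0, 0.576]
force: [0.0, 0.4, 0.6]
width: 87.0
finger_force: 0.0
time: 2.5
tool_pos: [364.0, -361.4, 335.1]
tcp_rot: [3.141, 0.0, 0.878]
force: [1.5, -0.0, -0.0]
width: 86.9
finger_force: 0.0
```

```bash
python3 -m handwheel '[{"dx":0.75,"dy":1,"dz":0,"wx":0,"wy":0,"wz":0.6,"claw":0},{"dx":0.75,"dy":1,"dz":0,"wx":0,"wy":0,"wz":0.6,"claw":0},{"dx":0.75,"dy":1,"dz":0,"wx":0,"wy":0,"wz":0.6,"claw":0},{"dx":0.75,"dy":1,"dz":0,"wx":0,"wy":0,"wz":0.6,"claw":0},{"dx":0.75,"dy":1,"dz":0,"wx":0,"wy":0,"wz":0.6,"claw":0}]'
python3 -m handwheel '[{"dx":0.75,"dy":1,"dz":0,"wx":0,"wy":0,"wz":0.6,"claw":0},{"dx":0.75,"dy":1,"dz":0,"wx":0,"wy":0,"wz":0.6,"claw":0},{"dx":0.75,"dy":1,"dz":0,"wx":0,"wy":0,"wz":0.6,"claw":0},{"dx":0.75,"dy":1,"dz":0,"wx":0,"wy":0,"wz":0.6,"claw":0},{"dx":0.75,"dy":1,"dz":0,"wx":0,"wy":0,"wz":0.6,"claw":0}]'
python3 -m handwheel '[{"dx":0.75,"dy":1,"dz":0,"wx":0,"wy":0,"wz":0.6,"claw":0},{"dx":0.75,"dy":1,"dz":0,"wx":0,"wy":0,"wz":0.6,"claw":0},{"dx":0.75,"dy":1,"dz":0,"wx":0,"wy":0,"wz":0.6,"claw":0},{"dx":0.75,"dy":1,"dz":-0.5,"wx":0,"wy":0,"wz":0.6,"claw":0},{"dx":0.75,"dy":1,"dz":-0.5,"wx":0,"wy":0,"wz":0.6,"claw":0}]'
python3 - <<'E'
from h import *
f=grab('wrist'); cv2.imwrite('pics/w1.png',f['color']); P=world(f); np.save('pics/w1.npy',P)
print(f['s']['tool_pos'],f['s']['tcp_rot'],f['s']['qpos'].round(2))
im=f['color'];X,Y,Z=P[...,0],P[...,1],P[...,2]
m=(X>600)&(X<700)&(Y<120)&(Y>-90)&(Z>47.5)&(Z<60)&(im.max(-1)<125)
q=P[m]; c,ev=cv2.PCACompute(q[:,:2].astype('float32'),mean=None); print(m.sum(),c,np.degrees(np.arctan2(ev[0][1],ev[0][0])),np.median(q[:,2]))
print(np.median(Z[(im.min(-1)>140)&(Z>30)&(Z<60)]))
for o in ['spanner_c','gauge_c','engraver']: print(o,[(d['at'],d['score']) for d in finder.place_of('wrist',o)[:2]])
E
```

```text
time: 3.0
tool_pos: [457.7, -236.2, 335.1]
tcp_rot: [3.141, 0.0, 1.178]
force: [0.6, -0.2, 0.1]
width: 87.1
finger_force: 0.0
time: 3.5
tool_pos: [551.1, -111.1, 335.1]
tcp_rot: [3.141, -0.0, 1.478]
force: [-0.4, -0.4, 0.1]
width: 87.2
finger_force: 0.0
time: 4.0
tool_pos: [644.8, 14.0, 310.1]
tcp_rot: [3.14, -0.0, 1.777]
force: [0.1, -0.5, -0.0]
width: 87.0
finger_force: 0.0
[644.82642591  14.04764495 310.0973956 ] [ 3.14041519e+00 -3.38937799e-04  1.77734794e+00] [ 0.47  0.37 -0.73  1.3   0.24  1.56 -0.02]
1351 [[650.67645   21.144203]] 102.4669 53.20373276088884
45.81766237824263
spanner_c [([652.0, 8.7, 48.6], 0.62)]
gauge_c [([653.0, 194.7, 61.0], 0.95)]
engraver [([568.4, 73.4, 1.0], 0.87)]
```

View pics/w1.png

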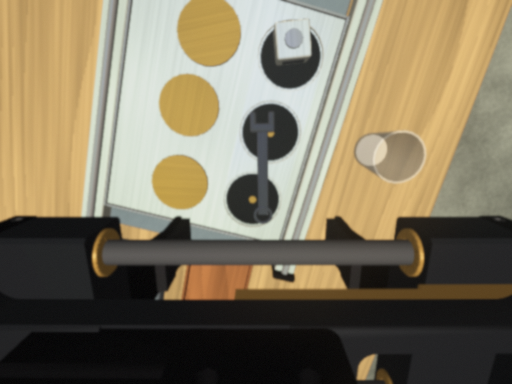

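The wrist view shows the spanner's jaws at about (262,125) and its ring at (263,213), the gauge at (293,40), and the three blanks, all consistent with the first measurements. I'm descending with the fingers part-closed so they clear the lip.

```bash
python3 -m handwheel '[{"dx":0.28,"dy":-0.16,"dz":-1,"wx":0,"wy":0,"wz":0.14,"claw":0.6},{"dx":0,"dy":0,"dz":-1,"wx":0,"wy":0,"wz":0,"claw":0.6},{"dx":0,"dy":0,"dz":-1,"wx":0,"wy":0,"wz":0,"claw":0.6},{"dx":0,"dy":0,"dz":-1,"wx":0,"wy":0,"wz":0,"claw":0.6},{"dx":0,"dy":0,"dz":-1,"wx":0,"wy":0,"wz":0,"claw":0.6}]'
python3 -m handwheel '[{"dx":0,"dy":0,"dz":-1,"wx":0,"wy":0,"wz":0,"claw":0.6},{"dx":0,"dy":0,"dz":-1,"wx":0,"wy":0,"wz":0,"claw":0.6},{"dx":0,"dy":0,"dz":-1,"wx":0,"wy":0,"wz":0,"claw":0.6},{"dx":0,"dy":0,"dz":-1,"wx":0,"wy":0,"wz":0,"claw":0.6},{"dx":0,"dy":0,"dz":-0.6,"wx":0,"wy":0,"wz":0,"claw":0.6}]'
python3 - <<'E'
from h import *
f=grab('wrist'); cv2.imwrite('pics/w2.png',f['color']); P=world(f)
print(f['s']['tool_pos'],f['s']['tcp_rot'],f['s']['width'])
im=f['color'];X,Y,Z=P[...,0],P[...,1],P[...,2]
m=(X>600)&(X<700)&(Y<120)&(Y>25)&(Z>47.5)&(Z<60)&(im.max(-1)<125)
q=P[m]; c,ev=cv2.PCACompute(q[:,:2].astype('float32'),mean=None); print(m.sum(),c,np.degrees(np.arctan2(ev[0][1],ev[0][0])),np.median(q[:,2]))
E
```

```text
time: 4.7
tool_pos: [650.9, 5.8, 185.2]
tcp_rot: [3.14, 0.002, 1.784]
force: [-0.2, -0.5, -0.4]
width: 54.8
finger_force: 0.0
time: 5.2
tool_pos: [650.0, 5.7, 68.8]
tcp_rot: [-3.14, 0.001, 1.785]
force: [-0.1, -0.1, 0.0]
width: 35.2
finger_force: 0.0
[650.01204385   5.67754566  68.82131125] [-3.13996886e+00  9.24278600e-04  1.78466575e+00] 35.18529062423183
3764 [[640.66943  65.93537]] 102.5797 53.23084730278276
```

```bash
python3 -m handwheel '[{"dx":0.12,"dy":0.2,"dz":0,"wx":0,"wy":0,"wz":0.06,"claw":0.6},{"dx":0,"dy":0,"dz":-0.44,"wx":0,"wy":0,"wz":0,"claw":0.6},{"dx":0,"dy":0,"dz":-0.42,"wx":0,"wy":0,"wz":0,"claw":0.6},{"dx":0,"dy":0,"dz":0,"wx":0,"wy":0,"wz":0,"claw":0.6}]'
python3 -m handwheel '[{"dx":0,"dy":0,"dz":0,"wx":0,"wy":0,"wz":0,"claw":1},{"dx":0,"dy":0,"dz":0,"wx":0,"wy":0,"wz":0,"claw":1},{"dx":0,"dy":0,"dz":0,"wx":0,"wy":0,"wz":0,"claw":1},{"dx":0,"dy":0,"dz":0,"wx":0,"wy":0,"wz":0,"claw":1}]'
```

```text
time: 5.65
tool_pos: [652.9, 12.3, 47.1]
tcp_rot: [-3.139, -0.0, 1.793]
force: [-0.9, 0.3, -0.4]
width: 34.9
finger_force: 0.0
time: 6.05
tool_pos: [654.1, 12.4, 49.1]
tcp_rot: [3.141, 0.0, 1.793]
force: [-0.7, -0.4, 2.0]
width: 15.7
finger_force: 30.0
```

```bash
python3 -m handwheel '[{"dx":0,"dy":0,"dz":0.4,"wx":0,"wy":0,"wz":0,"claw":1},{"dx":0,"dy":0,"dz":0.8,"wx":0,"wy":0,"wz":0,"claw":1},{"dx":0,"dy":0,"dz":0.8,"wx":0,"wy":0,"wz":0,"claw":1},{"dx":0,"dy":0,"dz":0,"wx":0,"wy":0,"wz":0,"claw":1}]'
python3 - <<'E'
from h import *
f=grab('wrist'); cv2.imwrite('pics/w3.png',f['color']); P=world(f)
s=f['s'];print(s['tool_pos'],s['tcp_rot'],s['width'],s['finger_force'])
im=f['color'];X,Y,Z=P[...,0],P[...,1],P[...,2]
m=(X>600)&(X<700)&(Y<130)&(Y>30)&(Z>65)&(Z<110)&(im.max(-1)<125)
q=P[m]; print(m.sum(), q.mean(0),np.polyfit(q[:,1],q[:,2],1),np.polyfit(q[:,1],q[:,0],1),np.percentile(q[:,1],[1,99]))
for n in ['top','scene']:
    P=np.load(f'pics/{n}0.npy'); im=cv2.imread(f'pics/{n}0.png'); hsv=cv2.cvtColor(im,cv2.COLOR_BGR2HSV)
    X,Y,Z=P[...,0],P[...,1],P[...,2]
    m=(X>540)&(X<690)&(Y<-160)&(Y>-400)&(Z>15)&(Z<32)&(hsv[...,1]>100)
    print(n,cv2.minAreaRect(P[m][:,:2].astype('float32')))
    m=(X>370)&(X<525)&(Y<-165)&(Y>-370)&(Z>33)&(Z<46); print(cv2.minAreaRect(P[m][:,:2].astype('float32')))
    g=(X>600)&(Y>150)&(Y<225)&(Z>74)&(Z<84)&(im.min(-1)>120); print('gauge',g.sum(),cv2.minAreaRect(P[g][:,:2].astype('float32')))
E
```

```text
time: 6.45
tool_pos: [656.1, 13.0, 102.2]
tcp_rot: [3.136, 0.001, 1.793]
force: [0.2, 0.4, -1.4]
width: 16.0
finger_force: 30.0
[656.09541506  12.97944602 102.21774443] [3.13569404e+00 1.25744768e-03 1.79274892e+00] 15.95035668496114 29.998891353607178
4387 [643.42974403  68.62061297 106.17369991] [8.87767628e-03 1.05564508e+02] [-1.59687298e-01  6.54387584e+02] [31.28488798 99.43461285]
top ((612.1978759765625, -280.8483581542969), (222.7489013671875, 121.52812194824219), 89.62767028808594)
((445.52655029296875, -268.2110290527344), (138.45608520507812, 182.07406616210938), 0.40575236082077026)
gauge 206 ((653.3731079101562, 193.6453399658203), (45.13118362426758, 45.246238708496094), 17.55156898498535)
scene ((612.3755493164062, -280.3665771484375), (223.04824829101562, 122.44361114501953), 89.52182006835938)
((447.03314208984375, -266.321044921875), (139.9787139892578, 180.1713104248047), 0.251138836145401)
gauge 230 ((653.202392578125, 192.5452880859375), (48.42088317871094, 44.265499114990234), 17.307537078857422)
```

View pics/w3.png

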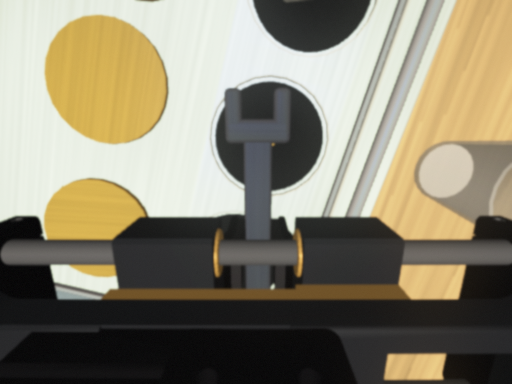

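The spanner is held level, with the jaws at about (258,115) and the shank running down between the fingers at (258,240). I'm carrying it low to the tray.

```bash
python3 -m handwheel '[{"dx":-0.2,"dy":-0.5,"dz":0,"wx":0,"wy":0,"wz":-0.185,"claw":1},{"dx":-0.2,"dy":-0.9,"dz":0,"wx":0,"wy":0,"wz":-0.185,"claw":1},{"dx":-0.2,"dy":-1,"dz":0,"wx":0,"wy":0,"wz":-0.185,"claw":1},{"dx":-0.2,"dy":-1,"dz":0,"wx":0,"wy":0,"wz":-0.185,"claw":1},{"dx":-0.2,"dy":-1,"dz":0,"wx":0,"wy":0,"wz":-0.185,"claw":1}]'
python3 -m handwheel '[{"dx":-0.2,"dy":-1,"dz":0,"wx":0,"wy":0,"wz":-0.185,"claw":1},{"dx":-0.2,"dy":-1,"dz":0,"wx":0,"wy":0,"wz":-0.185,"claw":1},{"dx":-0.2,"dy":-1,"dz":0,"wx":0,"wy":0,"wz":-0.185,"claw":1},{"dx":-0.2,"dy":-1,"dz":0,"wx":0,"wy":0,"wz":-0.185,"claw":1},{"dx":-0.2,"dy":-1,"dz":0,"wx":0,"wy":0,"wz":-0.185,"claw":1}]'
python3 -m handwheel '[{"dx":-0.2,"dy":-1,"dz":0,"wx":0,"wy":0,"wz":-0.185,"claw":1},{"dx":-0.3,"dy":-0.9,"dz":0,"wx":0,"wy":0,"wz":-0.185,"claw":1},{"dx":-0.1,"dy":-0.4,"dz":0,"wx":0,"wy":0,"wz":0,"claw":1},{"dx":0,"dy":0,"dz":0,"wx":0,"wy":0,"wz":0,"claw":1}]'
python3 - <<'E'
from h import *
f=grab('wrist'); cv2.imwrite('pics/w4.png',f['color']); P=world(f)
s=f['s'];print(s['tool_pos'],s['tcp_rot'],s['width'],s['finger_force'])
im=f['color'];X,Y,Z=P[...,0],P[...,1],P[...,2]
m=(X>530)&(X<690)&(Y<-180)&(Y>-260)&(Z>80)&(Z<120)&(im.max(-1)<125)
q=P[m]; print(m.sum(), q.mean(0),np.polyfit(q[:,1],q[:,2],1),np.polyfit(q[:,1],q[:,0],1),np.percentile(q[:,1],[1,99]))
E
```

```text
time: 7.0
tool_pos: [627.0, -99.8, 96.9]
tcp_rot: [-3.139, -0.0, 1.698]
force: [-0.2, 0.0, -0.4]
width: 15.7
finger_force: 30.0
time: 7.5
tool_pos: [602.4, -224.6, 97.5]
tcp_rot: [-3.14, -0.0, 1.606]
force: [-0.6, -0.1, -1.3]
width: 16.1
finger_force: 30.0
time: 7.9
tool_pos: [587.9, -282.6, 98.3]
tcp_rot: [-3.141, 0.001, 1.567]
force: [0.1, 0.1, -1.9]
width: 16.0
finger_force: 30.0
[ 587.89920112 -282.58328319   98.33267747] [-3.14115813e+00  5.94419785e-04  1.56734652e+00] 15.986562841557905 29.998693764209747
3916 [ 587.79104448 -223.74693664  102.43906705] [1.31076954e-02 1.05371874e+02] [-1.4993880e-02  5.8443621e+02] [-258.79499404 -196.59052505]
```

View pics/w4.png

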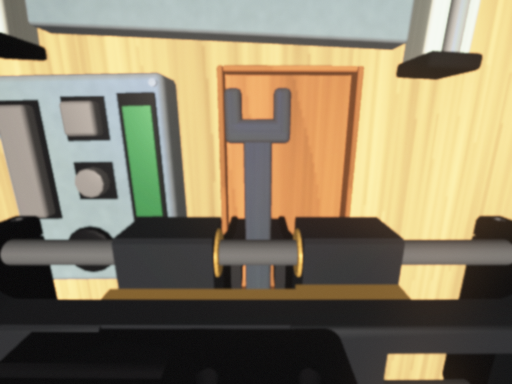

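The jaws are at about (258,115), inside the tray outline (220–360 across the picture). I'm lowering it.

```bash
python3 -m handwheel '[{"dx":0.1,"dy":0.05,"dz":-0.8,"wx":0,"wy":0,"wz":0,"claw":1},{"dx":0,"dy":0,"dz":-1,"wx":0,"wy":0,"wz":0,"claw":1},{"dx":0,"dy":0,"dz":-0.9,"wx":0,"wy":0,"wz":0,"claw":1},{"dx":0,"dy":0,"dz":-0.5,"wx":0,"wy":0,"wz":0,"claw":1},{"dx":0,"dy":0,"dz":-0.2,"wx":0,"wy":0,"wz":0,"claw":1}]'
python3 -m handwheel '[{"dx":0,"dy":0,"dz":-0.12,"wx":0,"wy":0,"wz":0,"claw":1},{"dx":0,"dy":0,"dz":0,"wx":0,"wy":0,"wz":0,"claw":1}]'
```

```text
time: 8.45
tool_pos: [591.1, -276.7, 12.2]
tcp_rot: [-3.14, -0.002, 1.573]
force: [0.3, 0.8, -2.3]
width: 15.9
finger_force: 30.0
time: 8.65
tool_pos: [592.0, -278.5, 11.2]
tcp_rot: [3.14, 0.0, 1.571]
force: [0.1, -0.1, -1.5]
width: 16.2
finger_force: 30.0
```

```bash
python3 -m handwheel '[{"dx":-0.04,"dy":0,"dz":-0.08,"wx":0,"wy":0,"wz":0,"claw":1},{"dx":0,"dy":0,"dz":0,"wx":0,"wy":0,"wz":0,"claw":1}]'
python3 -m handwheel '[{"dx":0,"dy":0,"dz":-0.06,"wx":0,"wy":0,"wz":0,"claw":1},{"dx":0,"dy":0,"dz":0,"wx":0,"wy":0,"wz":0,"claw":1}]'
```

```text
time: 8.85
tool_pos: [590.6, -279.0, 9.2]
tcp_rot: [3.141, 0.001, 1.571]
force: [-0.3, 0.6, -1.1]
width: 16.1
finger_force: 30.0
time: 9.05
tool_pos: [590.7, -279.1, 9.0]
tcp_rot: [3.141, 0.001, 1.571]
force: [-3.1, 0.9, 6.3]
width: 16.0
finger_force: 30.0
```

It's in contact with the tray floor. I'll release, lift, and go on to the gauge.

```bash
python3 -m handwheel '[{"dx":0,"dy":0,"dz":0,"wx":0,"wy":0,"wz":0,"claw":0.68},{"dx":0,"dy":0,"dz":0,"wx":0,"wy":0,"wz":0,"claw":0.68},{"dx":0,"dy":0,"dz":0.3,"wx":0,"wy":0,"wz":0,"claw":0.68},{"dx":0,"dy":0,"dz":1,"wx":0,"wy":0,"wz":0,"claw":0.68},{"dx":0,"dy":0,"dz":1,"wx":0,"wy":0,"wz":0,"claw":0.4}]'
python3 -m handwheel '[{"dx":0,"dy":0,"dz":1,"wx":0,"wy":0,"wz":0,"claw":0.2},{"dx":0,"dy":0.5,"dz":1,"wx":0,"wy":0,"wz":0,"claw":0.2},{"dx":0,"dy":1,"dz":1,"wx":0,"wy":0,"wz":0,"claw":0.2},{"dx":0,"dy":1,"dz":1,"wx":0,"wy":0,"wz":0,"claw":0.2},{"dx":0,"dy":1,"dz":1,"wx":0,"wy":0,"wz":0,"claw":0.2}]'
python3 - <<'E'
from h import *
f=grab('top'); cv2.imwrite('pics/top1.png',f['color']); P=world(f)
s=f['s'];print(s['tool_pos'],s['tcp_rot'],s['width'])
im=f['color'];X,Y,Z=P[...,0],P[...,1],P[...,2]
m=(X>540)&(X<680)&(Y<-160)&(Y>-400)&(Z<40)&(im.max(-1)<110)
q=P[m]; print(m.sum(),cv2.minAreaRect(q[:,:2].astype('float32')),np.median(q[:,2]))
E
```

```text
time: 9.55
tool_pos: [590.0, -278.5, 65.0]
tcp_rot: [-3.141, -0.001, 1.571]
force: [0.4, -0.4, 0.4]
width: 30.8
finger_force: 0.0
time: 10.05
tool_pos: [590.4, -190.3, 191.2]
tcp_rot: [3.141, 0.0, 1.571]
force: [0.2, 0.2, 0.5]
width: 65.9
finger_force: 0.0
[ 590.36396116 -190.27041229  191.16741838] [3.14080497e+00 2.18322728e-04 1.57069196e+00] 65.85883757121607
236 ((604.995361328125, -362.3402099609375), (50.806087493896484, 127.40414428710938), 88.44352722167969) 13.196973112869046
```

View pics/top1.png

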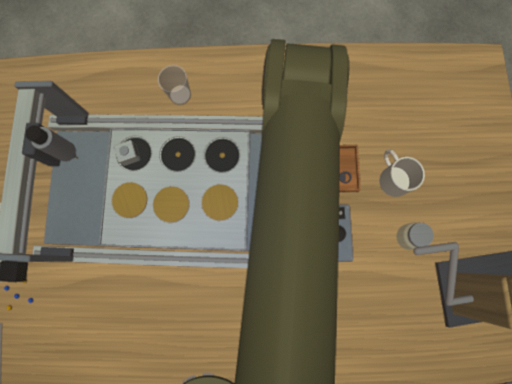

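The spanner's ring end shows in the tray at (345,178). The blanks at (130,200), (171,204) and (220,202) haven't moved, and the gauge is at (127,152). I'm going to the gauge.

```bash
python3 -m handwheel '[{"dx":0.16,"dy":1,"dz":0,"wx":0,"wy":0,"wz":0.2,"claw":0.2},{"dx":0.16,"dy":1,"dz":0,"wx":0,"wy":0,"wz":0.2,"claw":0.2},{"dx":0.16,"dy":1,"dz":0,"wx":0,"wy":0,"wz":0.2,"claw":0.2},{"dx":0.16,"dy":1,"dz":0,"wx":0,"wy":0,"wz":0.2,"claw":0.2},{"dx":0.16,"dy":1,"dz":0,"wx":0,"wy":0,"wz":0.2,"claw":0.2}]'
python3 -m handwheel '[{"dx":0.16,"dy":1,"dz":0,"wx":0,"wy":0,"wz":0.2,"claw":0.2},{"dx":0.16,"dy":1,"dz":0,"wx":0,"wy":0,"wz":0.2,"claw":0.2},{"dx":0.16,"dy":1,"dz":0,"wx":0,"wy":0,"wz":0.2,"claw":0.2},{"dx":0.16,"dy":1,"dz":0,"wx":0,"wy":0,"wz":0.2,"claw":0.2},{"dx":0.16,"dy":1,"dz":0,"wx":0,"wy":0,"wz":0.2,"claw":0.2}]'
python3 -m handwheel '[{"dx":0.18,"dy":0.8,"dz":0,"wx":0,"wy":0,"wz":0.2,"claw":0.2},{"dx":0.18,"dy":0.6,"dz":0,"wx":0,"wy":0,"wz":0.2,"claw":0.2},{"dx":0.18,"dy":0.4,"dz":0,"wx":0,"wy":0,"wz":0.2,"claw":0.2},{"dx":0.18,"dy":0,"dz":0,"wx":0,"wy":0,"wz":0.2,"claw":0.2}]'
python3 - <<'E'
from h import *
f=grab('wrist'); cv2.imwrite('pics/w5.png',f['color']); P=world(f)
s=f['s'];print(s['tool_pos'],s['tcp_rot'],s['width'])
im=f['color'];X,Y,Z=P[...,0],P[...,1],P[...,2]
g=(X>600)&(X<710)&(Y>140)&(Y<240)&(Z>74)&(Z<90); q=P[g]; print(g.sum(),cv2.minAreaRect(q[:,:2].astype('float32')),np.median(q[:,2]))
print([(d['at'],d['score']) for d in finder.place_of('wrist','gauge_c')[:2]])
# pockets, fit circles
d=((im.max(-1)<60)&(X>590)&(X<720)&(Y>-110)&(Y<125)&(Z>36)&(Z<47)).astype('uint8')
k,l,st,c=cv2.connectedComponentsWithStats(d)
for i in range(1,k):
    if st[i,4]>300: print(st[i,4],cv2.minEnclosingCircle(P[l==i][:,:2].astype('float32')),np.median(P[l==i],axis=0))
b=((X>420)&(X<600)&(Z>46)&(Z<56)&(im[...,2].astype(int)-im[...,0]>60)).astype('uint8')
k,l,st,c=cv2.connectedComponentsWithStats(b)
for i in range(1,k):
    if st[i,4]>300: print('b',st[i,4],cv2.minEnclosingCircle(P[l==i][:,:2].astype('float32')))
E
```

```text
time: 10.6
tool_pos: [610.0, -63.3, 188.4]
tcp_rot: [-3.14, -0.001, 1.674]
force: [0.3, -0.6, -1.6]
width: 69.7
finger_force: 0.0
time: 11.1
tool_pos: [629.7, 61.6, 188.3]
tcp_rot: [-3.14, -0.001, 1.774]
force: [0.7, -0.6, 0.1]
width: 69.7
finger_force: 0.0
time: 11.5
tool_pos: [648.1, 106.0, 189.1]
tcp_rot: [-3.141, -0.001, 1.855]
force: [-0.3, 0.4, 0.8]
width: 69.6
finger_force: 0.0
[648.10542252 106.04650191 189.14306436] [-3.14104843e+00 -1.10183477e-03  1.85524441e+00] 69.6369072847402
2353 ((654.687744140625, 193.3567352294922), (46.098350524902344, 46.13832473754883), 17.826007843017578) 82.09902334751523
[([651.6, 190.8, 61.7], 0.77)]
3317 ((653.83984375, 68.37654113769531), 42.70037841796875) [652.00802869  71.71629945  42.32363707]
1283 ((647.0692138671875, -41.04290008544922), 41.810665130615234) [639.42225153 -27.2892219   42.24423265]
b 6024 ((538.6914672851562, 187.62890625), 44.603660583496094)
b 4744 ((524.2662353515625, 83.16381072998047), 45.64049530029297)
```

View pics/w5.png

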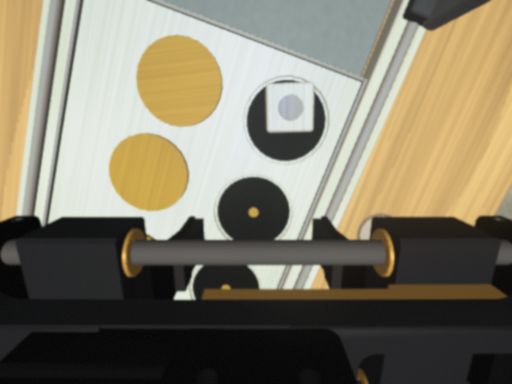

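The wrist view shows the gauge in the left pocket at (290,108), with its sides square to the gripper. The rectangle fit gives a centre of (654, 193) and 17.8°. I'm going over it and down.

```bash
python3 -m handwheel '[{"dx":0.06,"dy":0.9,"dz":0,"wx":0,"wy":0,"wz":0.1,"claw":0.2},{"dx":0.06,"dy":0.9,"dz":0,"wx":0,"wy":0,"wz":0.1,"claw":0.2},{"dx":0.06,"dy":0.9,"dz":0,"wx":0,"wy":0,"wz":0.06,"claw":0.2},{"dx":0.06,"dy":0.78,"dz":-0.6,"wx":0,"wy":0,"wz":0,"claw":0.2},{"dx":0,"dy":0,"dz":-1,"wx":0,"wy":0,"wz":0,"claw":0.2}]'
python3 -m handwheel '[{"dx":0,"dy":0,"dz":-1,"wx":0,"wy":0,"wz":0,"claw":0.2},{"dx":0,"dy":0,"dz":-0.8,"wx":0,"wy":0,"wz":0,"claw":0.2},{"dx":0,"dy":0,"dz":0,"wx":0,"wy":0,"wz":0,"claw":0.2}]'
```

```text
time: 12.1
tool_pos: [655.1, 194.1, 151.2]
tcp_rot: [3.137, -0.002, 1.879]
force: [-0.5, 0.2, -0.1]
width: 69.7
finger_force: 0.0
time: 12.4
tool_pos: [652.8, 187.7, 101.0]
tcp_rot: [-3.135, 0.001, 1.875]
force: [-0.4, -0.0, -0.9]
width: 69.5
finger_force: 0.0
```

```bash
python3 -m handwheel '[{"dx":0,"dy":0,"dz":0,"wx":0,"wy":0,"wz":0,"claw":0.2},{"dx":0,"dy":0,"dz":0,"wx":0,"wy":0,"wz":0,"claw":0.2}]'
```

```text
time: 12.6
tool_pos: [655.4, 190.5, 106.2]
tcp_rot: [3.139, 0.0, 1.876]
force: [0.1, -0.8, 0.1]
width: 69.8
finger_force: 0.0
```

```bash
python3 -m handwheel '[{"dx":0,"dy":0.08,"dz":-0.6,"wx":0,"wy":0,"wz":0.05,"claw":0.2},{"dx":0,"dy":0,"dz":-0.8,"wx":0,"wy":0,"wz":0,"claw":0.2},{"dx":0,"dy":0,"dz":-0.6,"wx":0,"wy":0,"wz":0,"claw":0.2},{"dx":0,"dy":0,"dz":-0.3,"wx":0,"wy":0,"wz":0,"claw":0.2},{"dx":0,"dy":0,"dz":0,"wx":0,"wy":0,"wz":0,"claw":0.2}]'
python3 -m handwheel '[{"dx":0,"dy":0,"dz":0,"wx":0,"wy":0,"wz":0,"claw":1},{"dx":0,"dy":0,"dz":0,"wx":0,"wy":0,"wz":0,"claw":1},{"dx":0,"dy":0,"dz":0,"wx":0,"wy":0,"wz":0,"claw":1},{"dx":0,"dy":0,"dz":0,"wx":0,"wy":0,"wz":0,"claw":1}]'
```

```text
time: 13.1
tool_pos: [653.9, 192.6, 46.1]
tcp_rot: [-3.14, -0.0, 1.882]
force: [0.7, 0.2, 0.5]
width: 69.8
finger_force: 0.0
time: 13.5
tool_pos: [654.7, 192.8, 47.6]
tcp_rot: [3.141, 0.0, 1.882]
force: [-0.4, -0.4, 2.2]
width: 46.0
finger_force: 30.1
```

```bash
python3 -m handwheel '[{"dx":0,"dy":0,"dz":0.4,"wx":0,"wy":0,"wz":0,"claw":1},{"dx":0,"dy":0,"dz":0.6,"wx":0,"wy":0,"wz":0,"claw":1},{"dx":0,"dy":0,"dz":0.6,"wx":0,"wy":0,"wz":0,"claw":1},{"dx":0,"dy":-0.5,"dz":0,"wx":0,"wy":0,"wz":0.6,"claw":1},{"dx":0,"dy":-1,"dz":0,"wx":0,"wy":0,"wz":0.6,"claw":1}]'
python3 -m handwheel '[{"dx":-0.04,"dy":-1,"dz":0,"wx":0,"wy":0,"wz":0.7,"claw":1},{"dx":-0.04,"dy":-1,"dz":0,"wx":0,"wy":0,"wz":0.7,"claw":1},{"dx":-0.04,"dy":-1,"dz":0,"wx":0,"wy":0,"wz":0.7,"claw":1},{"dx":-0.04,"dy":-1,"dz":0,"wx":0,"wy":0,"wz":0.7,"claw":1},{"dx":-0.04,"dy":-1,"dz":0,"wx":0,"wy":0,"wz":0.7,"claw":1}]'
python3 -m handwheel '[{"dx":-0.04,"dy":-1,"dz":0,"wx":0,"wy":0,"wz":0.7,"claw":1},{"dx":-0.04,"dy":-1,"dz":0,"wx":0,"wy":0,"wz":0.7,"claw":1},{"dx":-0.04,"dy":-1,"dz":0,"wx":0,"wy":0,"wz":0.7,"claw":1},{"dx":-0.04,"dy":-1,"dz":0,"wx":0,"wy":0,"wz":0.7,"claw":1},{"dx":-0.04,"dy":-1,"dz":0,"wx":0,"wy":0,"wz":0.7,"claw":1}]'
```

```text
time: 14.0
tool_pos: [654.6, 158.8, 89.9]
tcp_rot: [3.137, -0.001, 2.009]
force: [0.7, -0.1, -2.5]
width: 45.6
finger_force: 30.0
time: 14.5
tool_pos: [649.9, 29.3, 88.8]
tcp_rot: [3.14, 0.002, 2.355]
force: [-0.1, -0.0, -1.9]
width: 45.7
finger_force: 30.0
time: 15.0
tool_pos: [644.8, -95.9, 88.8]
tcp_rot: [3.141, 0.002, 2.704]
force: [0.4, 0.4, -2.3]
width: 46.3
finger_force: 30.0
```

```bash
python3 -m handwheel '[{"dx":-0.04,"dy":-1,"dz":0,"wx":0,"wy":0,"wz":0.7,"claw":1},{"dx":-0.04,"dy":-1,"dz":0,"wx":0,"wy":0,"wz":0.7,"claw":1},{"dx":-0.04,"dy":-1,"dz":0,"wx":0,"wy":0,"wz":0.7,"claw":1},{"dx":-0.04,"dy":-1,"dz":0,"wx":0,"wy":0,"wz":0.7,"claw":1},{"dx":-0.04,"dy":-1,"dz":0,"wx":0,"wy":0,"wz":0.7,"claw":1}]'
python3 -m handwheel '[{"dx":-0.04,"dy":-1,"dz":0,"wx":0,"wy":0,"wz":0.7,"claw":1},{"dx":0,"dy":-0.8,"dz":0,"wx":0,"wy":0,"wz":0.17,"claw":1},{"dx":0,"dy":-0.5,"dz":0,"wx":0,"wy":0,"wz":0,"claw":1},{"dx":0,"dy":0,"dz":0,"wx":0,"wy":0,"wz":0,"claw":1},{"dx":0,"dy":0,"dz":0,"wx":0,"wy":0,"wz":0,"claw":1}]'
python3 - <<'E'
from h import *
f=grab('scene'); cv2.imwrite('pics/s2.png',f['color']); P=world(f)
s=f['s'];print(s['tool_pos'],s['tcp_rot'],s['width'],s['qpos'].round(2))
im=f['color'];X,Y,Z=P[...,0],P[...,1],P[...,2]
m=(X>540)&(X<680)&(Y<-165)&(Y>-400)&(Z<22)&(im.max(-1)<110)
q=P[m]; print(m.sum(),cv2.minAreaRect(q[:,:2].astype('float32')),np.median(q[:,2]))
E
```

```text
time: 15.5
tool_pos: [639.8, -221.1, 88.8]
tcp_rot: [-3.141, 0.002, 3.054]
force: [0.5, 0.7, -1.5]
width: 45.8
finger_force: 30.0
time: 16.0
tool_pos: [638.7, -276.0, 87.7]
tcp_rot: [3.141, 0.001, 3.139]
force: [0.8, 0.7, -1.9]
width: 46.0
finger_force: 30.0
[ 638.68780953 -276.03107655   87.68374714] [3.14064457e+00 6.32638068e-04 3.13901555e+00] 46.02873904562228 [ 0.99  0.68 -0.91  1.45  0.55  1.27  1.59]
455 ((614.7924194335938, -278.80877685546875), (219.4373321533203, 117.51473236083984), 89.72107696533203) 12.907764233534976
```

View pics/s2.png

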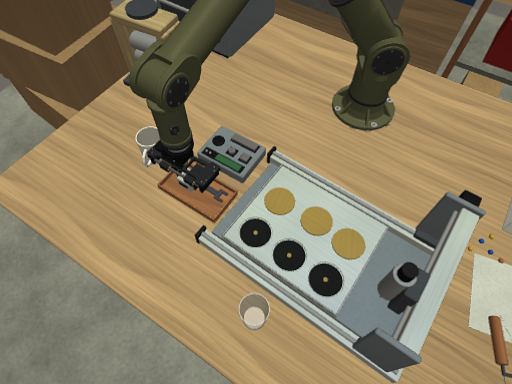

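The gauge is held over the tray's far side, and the spanner's jaws show at (218,193) along the near side. Now I'm lowering it.

```bash
python3 -m handwheel '[{"dx":0.06,"dy":0,"dz":-0.6,"wx":0,"wy":0,"wz":0,"claw":1},{"dx":0,"dy":0,"dz":-1,"wx":0,"wy":0,"wz":0,"claw":1},{"dx":0,"dy":0,"dz":-0.8,"wx":0,"wy":0,"wz":0,"claw":1},{"dx":0,"dy":0,"dz":-0.4,"wx":0,"wy":0,"wz":0,"claw":1},{"dx":0,"dy":0,"dz":-0.12,"wx":0,"wy":0,"wz":0,"claw":1}]'
python3 -m handwheel '[{"dx":0,"dy":0,"dz":0,"wx":0,"wy":0,"wz":0,"claw":1},{"dx":0,"dy":0,"dz":-0.06,"wx":0,"wy":0,"wz":0,"claw":1},{"dx":0,"dy":0,"dz":0,"wx":0,"wy":0,"wz":0,"claw":1}]'
```

```text
time: 16.55
tool_pos: [638.7, -276.4, 11.8]
tcp_rot: [3.14, -0.003, 3.14]
force: [0.3, 0.2, -2.5]
width: 45.9
finger_force: 30.0
time: 16.85
tool_pos: [640.5, -277.5, 13.5]
tcp_rot: [-3.141, 0.001, 3.139]
force: [-0.1, -0.1, -2.2]
width: 45.5
finger_force: 30.0
```

```bash
python3 -m handwheel '[{"dx":0,"dy":0,"dz":-0.06,"wx":0,"wy":0,"wz":0,"claw":1},{"dx":0,"dy":0,"dz":0,"wx":0,"wy":0,"wz":0,"claw":1}]'
python3 -m handwheel '[{"dx":0,"dy":0,"dz":-0.05,"wx":0,"wy":0,"wz":0,"claw":1},{"dx":0,"dy":0,"dz":0,"wx":0,"wy":0,"wz":0,"claw":1}]'
```

```text
time: 17.05
tool_pos: [640.2, -277.5, 11.6]
tcp_rot: [-3.141, 0.001, 3.139]
force: [-0.3, -0.2, -1.8]
width: 45.9
finger_force: 30.0
time: 17.25
tool_pos: [640.2, -277.4, 11.6]
tcp_rot: [-3.141, 0.001, 3.139]
force: [-2.0, 0.8, 5.4]
width: 45.7
finger_force: 30.0
```

```bash
python3 -m handwheel '[{"dx":0,"dy":0,"dz":0,"wx":0,"wy":0,"wz":0,"claw":0.2},{"dx":0,"dy":0,"dz":0,"wx":0,"wy":0,"wz":0,"claw":0.2},{"dx":0,"dy":0,"dz":0.4,"wx":0,"wy":0,"wz":0,"claw":0.2},{"dx":0,"dy":0,"dz":1,"wx":0,"wy":0,"wz":0,"claw":0.2},{"dx":0,"dy":0,"dz":1,"wx":0,"wy":0,"wz":0,"claw":0.2}]'
python3 -m handwheel '[{"dx":0,"dy":0,"dz":1,"wx":0,"wy":0,"wz":0,"claw":0.2},{"dx":0,"dy":0,"dz":1,"wx":0,"wy":0,"wz":0,"claw":0.2},{"dx":-0.5,"dy":0.5,"dz":0.6,"wx":0,"wy":0,"wz":0,"claw":0.2},{"dx":-0.8,"dy":1,"dz":0,"wx":0,"wy":0,"wz":0,"claw":0.2},{"dx":-0.8,"dy":1,"dz":0,"wx":0,"wy":0,"wz":0,"claw":0.2}]'
python3 -m handwheel '[{"dx":-0.8,"dy":1,"dz":0,"wx":0,"wy":0,"wz":0,"claw":0.2},{"dx":-0.8,"dy":1,"dz":0,"wx":0,"wy":0,"wz":0,"claw":0.2},{"dx":-0.8,"dy":1,"dz":0,"wx":0,"wy":0,"wz":0,"claw":0.2},{"dx":-0.8,"dy":1,"dz":0,"wx":0,"wy":0,"wz":0,"claw":0.2},{"dx":-0.8,"dy":1,"dz":0,"wx":0,"wy":0,"wz":0,"claw":0.2}]'
python3 -m handwheel '[{"dx":-0.8,"dy":1,"dz":0,"wx":0,"wy":0,"wz":0,"claw":0.2},{"dx":-0.8,"dy":0.7,"dz":0,"wx":0,"wy":0,"wz":0,"claw":0.2},{"dx":-0.6,"dy":0.3,"dz":0,"wx":0,"wy":0,"wz":0,"claw":0.2},{"dx":0,"dy":0,"dz":0,"wx":0,"wy":0,"wz":0,"claw":0.2},{"dx":0,"dy":0,"dz":0,"wx":0,"wy":0,"wz":0,"claw":0.2}]'
cat >> h.py <<'E'
def fitc(q,r=None):
    from scipy.optimize import least_squares
    q=q[:,:2]; hull=cv2.convexHull(q.astype('float32'))[:,0]
    c0=q.mean(0); 
    return least_squares(lambda p:np.hypot(*(hull-p[:2]).T)-p[2],[*c0,44],loss='soft_l1').x.round(1)
def discs(f,P):
    im=f['color'].astype(int);X,Y,Z=P[...,0],P[...,1],P[...,2]
    out=[]
    for nm,m,zr in [('pocket',(im.max(-1)<70),(35,47)),('blank',(im[...,2]-im[...,0]>60),(42,58))]:
        m=(m&(X>420)&(X<720)&(Y>-120)&(Y<260)&(Z>zr[0])&(Z<zr[1])).astype('uint8')
        m=cv2.morphologyEx(m,cv2.MORPH_OPEN,np.ones((3,3),'uint8'))
        k,l,st,c=cv2.connectedComponentsWithStats(m)
        for i in range(1,k):
            if st[i,4]>250: print(nm,st[i,4],fitc(P[l==i]),np.median(P[l==i][:,2]).round(1))
E
python3 - <<'E'
from h import *
print(arm.observe()['tool_pos'])
for n in ['top','scene','wrist']:
    f=grab(n); P=world(f); print(n); discs(f,P); cv2.imwrite(f'pics/{n}3.png',f['color'])
    print([(d['at'],round(d['score'],2)) for d in finder.place_of(n,'engraver')[:1]])
    X,Y,Z=P[...,0],P[...,1],P[...,2]; im=f['color']
    if n!='wrist':
        m=(X>540)&(X<680)&(Y<-160)&(Y>-400)&(Z<40)&(im.max(-1)<110); print(cv2.minAreaRect(P[m][:,:2].astype('float32')),m.sum())
        m=(X>540)&(X<680)&(Y<-160)&(Y>-400)&(Z>40)&(Z<60); print(m.sum(),np.median(P[m],axis=0))
E
```

```text
time: 17.75
tool_pos: [639.6, -277.0, 70.5]
tcp_rot: [3.141, -0.001, 3.139]
force: [-0.4, 0.5, -0.3]
width: 68.9
finger_force: 0.0
time: 18.25
tool_pos: [587.4, -214.1, 136.1]
tcp_rot: [-3.141, 0.002, 3.138]
force: [0.3, 1.1, 0.2]
width: 69.6
finger_force: 0.0
time: 18.75
tool_pos: [486.7, -88.4, 135.1]
tcp_rot: [-3.141, 0.0, 3.139]
force: [-0.0, 0.4, 0.3]
width: 69.7
finger_force: 0.0
time: 19.25
tool_pos: [432.9, -40.6, 135.4]
tcp_rot: [-3.138, 0.001, 3.138]
force: [0.0, -0.8, 0.1]
width: 69.5
finger_force: 0.0
[432.92806751 -40.63526411 135.39495151]
top
pocket 761 [656.9 179.8  41.2] 41.0
pocket 785 [651.6  68.2  41.2] 41.0
pocket 787 [646.5 -43.9  41.1] 41.2
blank 850 [537.1 186.   42.6] 50.8
blank 423 [528.5 -40.   40. ] 50.9
[([567.5, 73.8, -1.7], 0.98)]
((610.3573608398438, -280.2120666503906), (214.17459106445312, 118.03145599365234), 89.72909545898438) 872
332 [ 636.32128667 -277.45245931   45.30107597]
scene
pocket 633 [647.4 -42.8  42.1] 42.3
pocket 721 [652.7  68.7  42. ] 42.2
pocket 810 [658.  180.6  41.9] 42.0
blank 631 [527.4 -37.2  43.8] 52.1
blank 695 [525.1  82.3  43.3] 52.0
blank 776 [538.9 186.7  43.4] 51.9
[([566.8, 69.4, -2.3], 0.69)]
((614.4312133789062, -278.5234680175781), (219.91331481933594, 118.65196990966797), 89.5339126586914) 839
213 [ 641.19922407 -275.53212858   46.58887605]
wrist
blank 1829 [528.1 -37.4  43.4] 52.0
[]
```

View pics/top3.png

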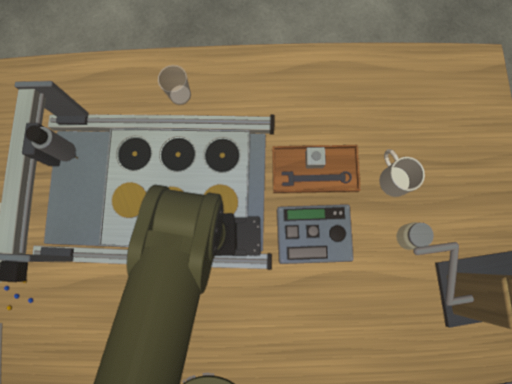

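Both tools are in the tray, the gauge at (316,156) and the spanner at (316,179). The three pockets (134,154), (178,154) and (222,155) are empty. Fitting the pockets gives a machine yaw of about -0.047 rad. I'm setting the open fingers behind blank A as a cradle.

```bash
python3 -m handwheel '[{"dx":0.25,"dy":0.15,"dz":-0.6,"wx":0,"wy":0,"wz":-0.25,"claw":0.2},{"dx":0.25,"dy":0.15,"dz":-0.8,"wx":0,"wy":0,"wz":-0.24,"claw":0.2},{"dx":0,"dy":0,"dz":-0.8,"wx":0,"wy":0,"wz":0,"claw":0.2},{"dx":0,"dy":0,"dz":-0.6,"wx":0,"wy":0,"wz":0,"claw":0.2},{"dx":0,"dy":0,"dz":-0.4,"wx":0,"wy":0,"wz":0,"claw":0.2}]'
python3 -m handwheel '[{"dx":0,"dy":0,"dz":-0.2,"wx":0,"wy":0,"wz":0,"claw":0.2},{"dx":0,"dy":0,"dz":0,"wx":0,"wy":0,"wz":0,"claw":0.2},{"dx":0,"dy":0,"dz":0,"wx":0,"wy":0,"wz":0,"claw":0.2}]'
```

```text
time: 20.05
tool_pos: [444.4, -31.5, 53.3]
tcp_rot: [3.138, -0.002, 3.09]
force: [0.3, 0.3, -0.2]
width: 70.0
finger_force: 0.0
time: 20.35
tool_pos: [445.4, -32.3, 50.4]
tcp_rot: [-3.141, 0.001, 3.09]
force: [-0.6, -0.0, -0.0]
width: 69.5
finger_force: 0.0
```

```bash
python3 -m handwheel '[{"dx":0.1,"dy":0,"dz":-0.12,"wx":0,"wy":0,"wz":0,"claw":0.2},{"dx":0.4,"dy":-0.03,"dz":0,"wx":0,"wy":0,"wz":0,"claw":0.2},{"dx":0.4,"dy":-0.02,"dz":0,"wx":0,"wy":0,"wz":0,"claw":0.2},{"dx":0.4,"dy":-0.02,"dz":0,"wx":0,"wy":0,"wz":0,"claw":0.2},{"dx":0.4,"dy":-0.02,"dz":0,"wx":0,"wy":0,"wz":0,"claw":0.2}]'
python3 -m handwheel '[{"dx":0.3,"dy":-0.02,"dz":0,"wx":0,"wy":0,"wz":0,"claw":0.2},{"dx":0.3,"dy":-0.02,"dz":0,"wx":0,"wy":0,"wz":0,"claw":0.2},{"dx":0.3,"dy":-0.02,"dz":0,"wx":0,"wy":0,"wz":0,"claw":0.2},{"dx":0.3,"dy":-0.02,"dz":0,"wx":0,"wy":0,"wz":0,"claw":0.2},{"dx":0.3,"dy":-0.02,"dz":0,"wx":0,"wy":0,"wz":0,"claw":0.2}]'
python3 -m handwheel '[{"dx":0.3,"dy":-0.02,"dz":0,"wx":0,"wy":0,"wz":0,"claw":0.2},{"dx":0.3,"dy":-0.02,"dz":0,"wx":0,"wy":0,"wz":0,"claw":0.2},{"dx":0.3,"dy":-0.02,"dz":0,"wx":0,"wy":0,"wz":0,"claw":0.2},{"dx":0,"dy":0,"dz":0,"wx":0,"wy":0,"wz":0,"claw":0.2}]'
python3 - <<'E'
from h import *
f=grab('scene'); P=world(f); discs(f,P); cv2.imwrite('pics/s4.png',f['color']); s=f['s'];print(s['tool_pos'],s['force'])
E
```

```text
time: 20.85
tool_pos: [488.4, -35.0, 47.2]
tcp_rot: [-3.141, 0.001, 3.089]
force: [0.5, 1.8, 0.2]
width: 69.4
finger_force: 0.0
time: 21.35
tool_pos: [525.3, -37.0, 46.8]
tcp_rot: [3.142, -0.0, 3.09]
force: [-1.9, 1.0, 0.3]
width: 69.7
finger_force: 1.3
time: 21.75
tool_pos: [548.9, -38.5, 47.0]
tcp_rot: [3.141, 0.002, 3.09]
force: [-0.5, -0.2, -0.2]
width: 69.6
finger_force: 0.1
pocket 527 [647.8 -42.7  41.7] 42.4
pocket 721 [653.   68.7  42.1] 42.3
pocket 799 [658.  180.7  41.8] 42.0
blank 682 [586.6 -40.9  43.7] 52.0
blank 678 [525.4  82.6  43.3] 51.9
blank 778 [539.2 186.8  43.4] 52.1
[548.93839753 -38.48482505  46.9807386 ] [-0.52262923 -0.19525909 -0.23981028]
```

Blank A is tracking straight in the cradle, 61 mm short of its pocket.

```bash
python3 -m handwheel '[{"dx":0.4,"dy":-0.012,"dz":0,"wx":0,"wy":0,"wz":0,"claw":0.2},{"dx":0.4,"dy":-0.012,"dz":0,"wx":0,"wy":0,"wz":0,"claw":0.2},{"dx":0.4,"dy":-0.012,"dz":0,"wx":0,"wy":0,"wz":0,"claw":0.2},{"dx":0.4,"dy":-0.012,"dz":0,"wx":0,"wy":0,"wz":0,"claw":0.2}]'
python3 -m handwheel '[{"dx":0.2,"dy":-0.006,"dz":0,"wx":0,"wy":0,"wz":0,"claw":0.2},{"dx":0.2,"dy":-0.006,"dz":0,"wx":0,"wy":0,"wz":0,"claw":0.2},{"dx":0.2,"dy":-0.006,"dz":0,"wx":0,"wy":0,"wz":0,"claw":0.2},{"dx":0.2,"dy":-0.006,"dz":0,"wx":0,"wy":0,"wz":0,"claw":0.2},{"dx":0,"dy":0,"dz":0,"wx":0,"wy":0,"wz":0,"claw":0.2}]'
python3 - <<'E'
from h import *
f=grab('scene'); P=world(f); discs(f,P); s=f['s'];print(s['tool_pos'],s['force'])
E
```

```text
time: 22.2
tool_pos: [588.3, -39.8, 46.8]
tcp_rot: [3.141, 0.0, 3.09]
force: [-1.4, -0.0, 0.6]
width: 69.7
finger_force: 0.9
time: 22.7
tool_pos: [608.5, -40.3, 47.0]
tcp_rot: [3.141, 0.002, 3.09]
force: [0.3, 0.3, -0.1]
width: 69.4
finger_force: 0.0
pocket 725 [653.   68.8  41.9] 42.2
pocket 810 [658.1 180.8  41.9] 42.0
blank 685 [525.4  82.6  43.5] 51.9
blank 701 [647.  -42.   43.3] 48.0
blank 776 [538.9 186.8  43.4] 51.8
[608.47937328 -40.32779523  47.00008203] [ 0.29912318  0.26149364 -0.12932057]
```

Blank A has dropped: its top reads 48.0 mm, which is plate plus 2 mm. On to blank B.

```bash
python3 -m handwheel '[{"dx":-0.4,"dy":0,"dz":0.2,"wx":0,"wy":0,"wz":0,"claw":0.2},{"dx":-0.5,"dy":0.2,"dz":0.8,"wx":0,"wy":0,"wz":-0.2,"claw":0.2},{"dx":-0.8,"dy":0.6,"dz":0.6,"wx":0,"wy":0,"wz":-0.2,"claw":0.2},{"dx":-1,"dy":0.9,"dz":0,"wx":0,"wy":0,"wz":-0.16,"claw":0.2},{"dx":-1,"dy":1,"dz":0,"wx":0,"wy":0,"wz":0,"claw":0.2}]'
python3 -m handwheel '[{"dx":-1,"dy":1,"dz":0,"wx":0,"wy":0,"wz":0,"claw":0.2},{"dx":-1,"dy":1,"dz":0,"wx":0,"wy":0,"wz":0,"claw":0.2},{"dx":-0.78,"dy":0.54,"dz":0,"wx":0,"wy":0,"wz":0,"claw":0.2},{"dx":0,"dy":0,"dz":0,"wx":0,"wy":0,"wz":0,"claw":0.2},{"dx":0,"dy":0,"dz":0,"wx":0,"wy":0,"wz":0,"claw":0.2}]'
```

```text
time: 23.25
tool_pos: [513.8, 27.3, 87.3]
tcp_rot: [-3.141, 0.001, 3.032]
force: [0.0, 0.5, -0.3]
width: 69.7
finger_force: 0.0
time: 23.75
tool_pos: [445.2, 89.9, 86.9]
tcp_rot: [-3.139, 0.001, 3.034]
force: [0.2, 0.2, 0.2]
width: 70.2
finger_force: 0.0
```

```bash
python3 -m handwheel '[{"dx":0,"dy":0.05,"dz":-0.6,"wx":0,"wy":0,"wz":0,"claw":0.2},{"dx":0,"dy":0,"dz":-0.6,"wx":0,"wy":0,"wz":0,"claw":0.2},{"dx":0,"dy":0,"dz":-0.3,"wx":0,"wy":0,"wz":0,"claw":0.2},{"dx":0,"dy":0,"dz":-0.1,"wx":0,"wy":0,"wz":0,"claw":0.2},{"dx":0,"dy":0,"dz":0,"wx":0,"wy":0,"wz":0,"claw":0.2}]'
python3 - <<'E'
from h import *
f=grab('scene'); P=world(f); discs(f,P); s=f['s'];print(s['tool_pos'],s['force'])
E
```

```text
time: 24.25
tool_pos: [445.5, 91.9, 46.8]
tcp_rot: [3.141, -0.0, 3.034]
force: [-0.1, 0.6, 0.3]
width: 69.8
finger_force: 0.0
pocket 730 [652.7  68.7  42.3] 42.4
pocket 814 [658.2 181.   42.1] 41.9
blank 696 [525.5  82.4  43.3] 51.9
blank 734 [646.2 -42.3  43.8] 48.1
blank 773 [539.1 186.6  43.4] 52.0
[445.52786695  91.91088097  46.78368025] [-0.14322636  0.57217001  0.26614536]
```

```bash
python3 -m handwheel '[{"dx":0.4,"dy":-0.045,"dz":0,"wx":0,"wy":0,"wz":0,"claw":0.2},{"dx":0.4,"dy":-0.045,"dz":0,"wx":0,"wy":0,"wz":0,"claw":0.2},{"dx":0.4,"dy":-0.045,"dz":0,"wx":0,"wy":0,"wz":0,"claw":0.2},{"dx":0.3,"dy":-0.035,"dz":0,"wx":0,"wy":0,"wz":0,"claw":0.2},{"dx":0.3,"dy":-0.03,"dz":0,"wx":0,"wy":0,"wz":0,"claw":0.2}]'
python3 -m handwheel '[{"dx":0.4,"dy":-0.045,"dz":0,"wx":0,"wy":0,"wz":0,"claw":0.2},{"dx":0.4,"dy":-0.045,"dz":0,"wx":0,"wy":0,"wz":0,"claw":0.2},{"dx":0.4,"dy":-0.04,"dz":0,"wx":0,"wy":0,"wz":0,"claw":0.2},{"dx":0.4,"dy":-0.04,"dz":0,"wx":0,"wy":0,"wz":0,"claw":0.2},{"dx":0.4,"dy":-0.04,"dz":0,"wx":0,"wy":0,"wz":0,"claw":0.2}]'
python3 -m handwheel '[{"dx":0.4,"dy":-0.04,"dz":0,"wx":0,"wy":0,"wz":0,"claw":0.2},{"dx":0.4,"dy":-0.04,"dz":0,"wx":0,"wy":0,"wz":0,"claw":0.2},{"dx":0.3,"dy":-0.03,"dz":0,"wx":0,"wy":0,"wz":0,"claw":0.2},{"dx":0,"dy":0,"dz":0,"wx":0,"wy":0,"wz":0,"claw":0.2}]'
python3 - <<'E'
from h import *
f=grab('scene'); P=world(f); discs(f,P); s=f['s'];print(s['tool_pos'],s['force'])
E
```

```text
time: 24.8
tool_pos: [490.7, 87.0, 46.7]
tcp_rot: [3.141, -0.001, 3.034]
force: [-2.4, -0.7, 1.0]
width: 69.7
finger_force: 1.2
time: 25.3
tool_pos: [541.2, 81.5, 46.7]
tcp_rot: [3.142, -0.0, 3.034]
force: [-1.3, 0.4, 1.1]
width: 69.6
finger_force: 1.2
time: 25.7
tool_pos: [569.4, 78.8, 47.0]
tcp_rot: [3.141, 0.001, 3.033]
force: [0.6, -0.1, -0.1]
width: 69.6
finger_force: 0.0
pocket 473 [652.7  68.6  42. ] 42.3
pocket 797 [657.7 180.4  42. ] 42.0
blank 732 [646.4 -42.2  43.7] 48.0
blank 780 [607.5  73.8  43.9] 51.9
blank 581 [539.1 188.1  42.3] 52.0
[569.44910021  78.77196735  46.95559489] [ 0.59812764 -0.11234185 -0.09753621]
```

```bash
python3 -m handwheel '[{"dx":0.4,"dy":-0.045,"dz":0,"wx":0,"wy":0,"wz":0,"claw":0.2},{"dx":0.4,"dy":-0.045,"dz":0,"wx":0,"wy":0,"wz":0,"claw":0.2},{"dx":0.2,"dy":-0.02,"dz":0,"wx":0,"wy":0,"wz":0,"claw":0.2},{"dx":0.2,"dy":-0.02,"dz":0,"wx":0,"wy":0,"wz":0,"claw":0.2},{"dx":0.2,"dy":-0.02,"dz":0,"wx":0,"wy":0,"wz":0,"claw":0.2}]'
python3 -m handwheel '[{"dx":0.2,"dy":-0.02,"dz":0,"wx":0,"wy":0,"wz":0,"claw":0.2},{"dx":0.16,"dy":-0.02,"dz":0,"wx":0,"wy":0,"wz":0,"claw":0.2},{"dx":0,"dy":0,"dz":0,"wx":0,"wy":0,"wz":0,"claw":0.2}]'
python3 - <<'E'
from h import *
f=grab('scene'); P=world(f); discs(f,P); s=f['s'];print(s['tool_pos'],s['force'])
E
```

```text
time: 26.25
tool_pos: [603.0, 75.3, 46.8]
tcp_rot: [3.142, -0.001, 3.034]
force: [-2.5, 0.6, 1.4]
width: 69.4
finger_force: 1.4
time: 26.55
tool_pos: [612.9, 74.0, 46.9]
tcp_rot: [3.141, 0.001, 3.033]
force: [0.5, 0.3, 0.4]
width: 69.9
finger_force: 0.1
pocket 809 [657.7 180.5  41.8] 42.0
blank 717 [646.9 -41.9  43.3] 48.1
blank 649 [538.6 187.   43.2] 51.8
blank 804 [650.4  69.5  43.7] 49.7
[612.91059918  74.01412721  46.88553581] [0.46961262 0.30494806 0.40889805]
```

```bash
python3 -m handwheel '[{"dx":0.1,"dy":-0.01,"dz":0,"wx":0,"wy":0,"wz":0,"claw":0.2},{"dx":0.06,"dy":0,"dz":0,"wx":0,"wy":0,"wz":0,"claw":0.2},{"dx":0,"dy":0,"dz":0,"wx":0,"wy":0,"wz":0,"claw":0.2}]'
python3 - <<'E'
from h import *
f=grab('scene'); P=world(f); discs(f,P); s=f['s'];print(s['tool_pos'],s['force'])
E
```

```text
time: 26.9
tool_pos: [616.1, 73.8, 47.1]
tcp_rot: [-3.141, 0.0, 3.034]
force: [-1.9, -0.4, 1.7]
width: 69.8
finger_force: 0.9
pocket 805 [657.8 180.5  41.9] 42.1
blank 711 [646.2 -42.4  43.7] 48.1
blank 645 [538.8 187.   43.4] 51.7
blank 780 [652.2  68.9  43.2] 47.9
[616.1361536   73.83835799  47.1343542 ] [-1.9400328  -0.42378935  1.74008296]
```

Blank B is seated too. For blank C I'm angling the cradle about 25° so the gripper body stays clear of the gantry.

```bash
python3 -m handwheel '[{"dx":-0.5,"dy":0,"dz":0.2,"wx":0,"wy":0,"wz":0,"claw":0.2},{"dx":-0.5,"dy":0,"dz":0.8,"wx":0,"wy":0,"wz":0.5,"claw":0.31},{"dx":-0.9,"dy":0.5,"dz":0.6,"wx":0,"wy":0,"wz":0.8,"claw":0.31},{"dx":-1,"dy":0.7,"dz":0,"wx":0,"wy":0,"wz":0.8,"claw":0.31},{"dx":-1,"dy":0.8,"dz":0,"wx":0,"wy":0,"wz":0.8,"claw":0.31}]'
python3 -m handwheel '[{"dx":-1,"dy":0.9,"dz":0,"wx":0,"wy":0,"wz":0.8,"claw":0.31},{"dx":-0.8,"dy":0.7,"dz":0,"wx":0,"wy":0,"wz":0.8,"claw":0.31},{"dx":-0.2,"dy":0.36,"dz":0,"wx":0,"wy":0,"wz":0.4,"claw":0.31},{"dx":0,"dy":0,"dz":0,"wx":0,"wy":0,"wz":0,"claw":0.31},{"dx":0,"dy":0,"dz":0,"wx":0,"wy":0,"wz":0,"claw":0.31}]'
python3 - <<'E'
from h import *
f=grab('scene'); P=world(f); discs(f,P); s=f['s'];print(s['tool_pos'],s['tcp_rot'],s['width'],s['qpos'].round(2))
E
```

```text
time: 27.45
tool_pos: [517.2, 124.0, 87.3]
tcp_rot: [-3.14, 0.001, -2.957]
force: [-0.0, 0.5, 0.5]
width: 60.1
finger_force: 0.0
time: 27.95
tool_pos: [469.5, 172.0, 87.0]
tcp_rot: [-3.141, 0.001, -2.762]
force: [-0.1, -0.4, -0.0]
width: 60.0
finger_force: 0.0
pocket 797 [658.3 180.7  41.8] 41.8
blank 729 [646.2 -42.3  43.8] 48.0
blank 767 [539.2 186.8  43.5] 51.8
blank 813 [651.8  69.1  43.5] 48.1
[469.4786256  171.96440292  86.96997023] [-3.14081636e+00  7.77493820e-04 -2.76181148e+00] 60.02174024263248 [ 0.73  0.38 -1.29  1.95  0.41  1.12  1.22]
```

```bash
python3 -m handwheel '[{"dx":0,"dy":0.03,"dz":-0.6,"wx":0,"wy":0,"wz":0,"claw":0.31},{"dx":0,"dy":0,"dz":-0.6,"wx":0,"wy":0,"wz":0,"claw":0.31},{"dx":0,"dy":0,"dz":-0.3,"wx":0,"wy":0,"wz":0,"claw":0.31},{"dx":0,"dy":0,"dz":-0.1,"wx":0,"wy":0,"wz":0,"claw":0.31},{"dx":0,"dy":0,"dz":0,"wx":0,"wy":0,"wz":0,"claw":0.31}]'
python3 -m handwheel '[{"dx":0.3,"dy":-0.016,"dz":0,"wx":0,"wy":0,"wz":0,"claw":0.31},{"dx":0.4,"dy":-0.022,"dz":0,"wx":0,"wy":0,"wz":0,"claw":0.31},{"dx":0.3,"dy":-0.016,"dz":0,"wx":0,"wy":0,"wz":0,"claw":0.31},{"dx":0.3,"dy":-0.016,"dz":0,"wx":0,"wy":0,"wz":0,"claw":0.31},{"dx":0.3,"dy":-0.016,"dz":0,"wx":0,"wy":0,"wz":0,"claw":0.31}]'
python3 - <<'E'
from h import *
f=grab('scene'); P=world(f); discs(f,P); s=f['s'];print(s['tool_pos'],s['tcp_rot'],s['width'],s['qpos'].round(2))
E
```

```text
time: 28.5
tool_pos: [467.9, 173.8, 46.2]
tcp_rot: [3.141, -0.001, -2.759]
force: [0.3, 0.6, 0.0]
width: 59.9
finger_force: 0.0
time: 29.0
tool_pos: [508.2, 171.7, 46.7]
tcp_rot: [3.141, -0.002, -2.759]
force: [-2.6, 0.4, 1.1]
width: 59.9
finger_force: 1.5
pocket 803 [658.1 180.5  41.7] 42.2
blank 720 [646.3 -42.1  43.6] 48.0
blank 790 [547.4 186.8  43.6] 51.9
blank 808 [651.9  69.2  43.7] 48.0
[508.21120512 171.71982477  46.65675955] [ 3.14078457e+00 -1.62153365e-03 -2.75928372e+00] 59.89017938884464 [ 0.59  0.51 -1.16  1.89  0.53  1.09  1.17]
```

```bash
python3 -m handwheel '[{"dx":0.4,"dy":-0.023,"dz":0,"wx":0,"wy":0,"wz":0,"claw":0.31},{"dx":0.4,"dy":-0.023,"dz":0,"wx":0,"wy":0,"wz":0,"claw":0.31},{"dx":0.4,"dy":-0.023,"dz":0,"wx":0,"wy":0,"wz":0,"claw":0.31},{"dx":0.4,"dy":-0.023,"dz":0,"wx":0,"wy":0,"wz":0,"claw":0.31},{"dx":0.3,"dy":-0.02,"dz":0,"wx":0,"wy":0,"wz":0,"claw":0.31}]'
python3 -m handwheel '[{"dx":0.3,"dy":-0.02,"dz":0,"wx":0,"wy":0,"wz":0,"claw":0.31},{"dx":0.3,"dy":-0.02,"dz":0,"wx":0,"wy":0,"wz":0,"claw":0.31},{"dx":0.3,"dy":-0.02,"dz":0,"wx":0,"wy":0,"wz":0,"claw":0.31},{"dx":0,"dy":0,"dz":0,"wx":0,"wy":0,"wz":0,"claw":0.31}]'
python3 - <<'E'
from h import *
f=grab('scene'); P=world(f); discs(f,P); s=f['s'];print(s['tool_pos'],s['tcp_rot'],s['width'],s['qpos'].round(2))
E
```

```text
time: 29.55
tool_pos: [557.0, 168.6, 46.8]
tcp_rot: [3.141, 0.0, -2.76]
force: [-2.1, 0.6, 0.9]
width: 60.1
finger_force: 1.3
time: 29.95
tool_pos: [580.0, 167.0, 46.9]
tcp_rot: [3.142, 0.002, -2.76]
force: [0.1, 0.2, -0.5]
width: 60.0
finger_force: 0.1
pocket 457 [659.  180.6  41.1] 41.6
blank 734 [646.5 -42.2  43.5] 48.1
blank 814 [651.4  68.9  43.9] 48.1
blank 880 [619.1 182.2  43.9] 51.7
[579.9511727  167.01221685  46.920747  ] [ 3.14157189e+00  1.70443741e-03 -2.76033579e+00] 60.02385236725229 [ 0.5   0.62 -1.08  1.73  0.6   1.15  1.2 ]
```

```bash
python3 -m handwheel '[{"dx":0.4,"dy":-0.02,"dz":0,"wx":0,"wy":0,"wz":0,"claw":0.31},{"dx":0.2,"dy":-0.01,"dz":0,"wx":0,"wy":0,"wz":0,"claw":0.31},{"dx":0.2,"dy":-0.01,"dz":0,"wx":0,"wy":0,"wz":0,"claw":0.31},{"dx":0.2,"dy":-0.01,"dz":0,"wx":0,"wy":0,"wz":0,"claw":0.31},{"dx":0.2,"dy":-0.01,"dz":0,"wx":0,"wy":0,"wz":0,"claw":0.31}]'
python3 -m handwheel '[{"dx":0.2,"dy":-0.01,"dz":0,"wx":0,"wy":0,"wz":0,"claw":0.31},{"dx":0.16,"dy":0,"dz":0,"wx":0,"wy":0,"wz":0,"claw":0.31},{"dx":0.04,"dy":0,"dz":0,"wx":0,"wy":0,"wz":0,"claw":0.31},{"dx":0,"dy":0,"dz":0,"wx":0,"wy":0,"wz":0,"claw":0.31}]'
python3 - <<'E'
from h import *
f=grab('scene'); P=world(f); discs(f,P); s=f['s'];print(s['tool_pos'],s['force'])
E
```

```text
time: 30.5
tool_pos: [608.6, 165.9, 46.9]
tcp_rot: [3.141, -0.0, -2.759]
force: [-2.4, 0.2, 1.3]
width: 59.9
finger_force: 1.4
time: 30.9
tool_pos: [619.0, 165.4, 47.2]
tcp_rot: [-3.141, 0.001, -2.76]
force: [0.4, 0.5, 2.0]
width: 59.8
finger_force: 0.8
blank 733 [646.2 -42.3  43.6] 48.0
blank 632 [651.8  68.9  43.3] 47.9
blank 904 [657.  180.5  43.7] 47.6
[619.04990724 165.38705777  47.1742729 ] [0.44461315 0.46516422 2.02988235]
```

All three blanks now read as seated. I'm backing off, shutting the fingers and moving to the vacuum key, with a last look at the layout before pressing.

```bash
python3 -m handwheel '[{"dx":-0.4,"dy":-0.15,"dz":0.1,"wx":0,"wy":0,"wz":0,"claw":0.31},{"dx":-0.4,"dy":-0.15,"dz":0.9,"wx":0,"wy":0,"wz":-0.3,"claw":0.31},{"dx":-0.4,"dy":-0.6,"dz":0.9,"wx":0,"wy":0,"wz":-0.3,"claw":0.6},{"dx":-0.4,"dy":-1,"dz":0.4,"wx":0,"wy":0,"wz":-0.3,"claw":1},{"dx":-0.4,"dy":-1,"dz":0,"wx":0,"wy":0,"wz":-0.3,"claw":1}]'
python3 -m handwheel '[{"dx":-0.4,"dy":-1,"dz":0,"wx":0,"wy":0,"wz":-0.3,"claw":1},{"dx":-0.4,"dy":-1,"dz":0,"wx":0,"wy":0,"wz":-0.3,"claw":1},{"dx":-0.4,"dy":-1,"dz":0,"wx":0,"wy":0,"wz":-0.3,"claw":1},{"dx":-0.4,"dy":-1,"dz":0,"wx":0,"wy":0,"wz":-0.3,"claw":1},{"dx":-0.4,"dy":-1,"dz":0,"wx":0,"wy":0,"wz":-0.3,"claw":1}]'
python3 -m handwheel '[{"dx":-0.4,"dy":-1,"dz":0,"wx":0,"wy":0,"wz":-0.3,"claw":1},{"dx":-0.4,"dy":-1,"dz":0,"wx":0,"wy":0,"wz":-0.3,"claw":1},{"dx":-0.4,"dy":-1,"dz":0,"wx":0,"wy":0,"wz":-0.3,"claw":1},{"dx":-0.4,"dy":-1,"dz":0,"wx":0,"wy":0,"wz":-0.2,"claw":1},{"dx":-0.4,"dy":-1,"dz":0,"wx":0,"wy":0,"wz":0,"claw":1}]'
python3 -m handwheel '[{"dx":-0.4,"dy":-0.7,"dz":0,"wx":0,"wy":0,"wz":0,"claw":1},{"dx":-0.2,"dy":-0.3,"dz":0,"wx":0,"wy":0,"wz":0,"claw":1},{"dx":0,"dy":0,"dz":0,"wx":0,"wy":0,"wz":0,"claw":1},{"dx":0,"dy":0,"dz":0,"wx":0,"wy":0,"wz":0,"claw":1}]'
python3 - <<'E'
from h import *
for n in ['scene','top']:
    f=grab(n); P=world(f); print(n); discs(f,P); cv2.imwrite(f'pics/{n}5.png',f['color'])
s=f['s'];print(s['tool_pos'],s['tcp_rot'],s['force'],s['width'],s['qpos'].round(2))
E
```

```text
time: 31.45
tool_pos: [568.2, 93.1, 106.0]
tcp_rot: [-3.14, 0.003, -2.879]
force: [1.1, 0.5, -0.6]
width: 43.8
finger_force: 0.0
time: 31.95
tool_pos: [517.0, -33.1, 104.0]
tcp_rot: [-3.141, -0.001, -3.031]
force: [0.1, -1.1, 0.4]
width: 5.1
finger_force: 0.0
time: 32.45
tool_pos: [466.9, -157.9, 104.0]
tcp_rot: [-3.14, -0.001, -3.14]
force: [-0.1, 0.6, 0.5]
width: 0.2
finger_force: 0.0
time: 32.85
tool_pos: [453.5, -181.0, 104.4]
tcp_rot: [-3.142, 0.0, -3.139]
force: [0.8, 0.6, 0.6]
width: 0.3
finger_force: 0.0
scene
blank 726 [646.5 -42.3  43.8] 48.2
blank 813 [651.6  69.1  43.4] 47.8
blank 903 [659.8 179.3  43.5] 47.7
top
blank 852 [658.4 178.   42.8] 46.8
blank 878 [650.1  68.6  42.7] 46.8
blank 893 [645.3 -43.5  42.5] 46.9
[ 453.73550956 -180.69201085  104.40379707] [ 3.14140888e+00  3.68790121e-04 -3.13776945e+00] [-0.58460401  0.54888753 -0.06785586] 0.4421501640887918 [ 1.43  0.24 -1.21  1.96  0.25  1.11  1.7 ]
```

View pics/scene5.png

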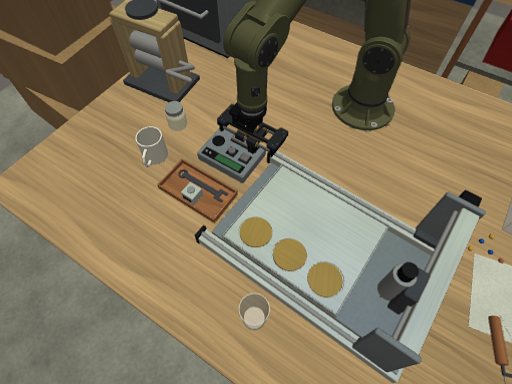

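Three blanks sit in the pockets at (256,232), (290,254) and (325,279), and both tools are in the tray. I'll press vacuum.

```bash
python3 - <<'E'
from h import *
f=grab('scene'); P=world(f)
for c in [(646.5,-42.3),(651.7,69),(658,180)]:
    q=P[np.hypot(P[...,0]-c[0],P[...,1]-c[1])<40]; q=q[abs(q[:,2]-48)<8]
    A=np.c_[q[:,:2]-c,np.ones(len(q))]; print(np.linalg.lstsq(A,q[:,2],rcond=None)[0].round(3))
E
python3 -m handwheel '[{"dx":-0.1,"dy":-0.6,"dz":-0.4,"wx":0,"wy":0,"wz":0,"claw":1},{"dx":0,"dy":-0.6,"dz":-0.6,"wx":0,"wy":0,"wz":0,"claw":1},{"dx":0,"dy":0,"dz":-0.6,"wx":0,"wy":0,"wz":0,"claw":1},{"dx":0,"dy":0,"dz":-0.3,"wx":0,"wy":0,"wz":0,"claw":1},{"dx":0,"dy":0,"dz":0,"wx":0,"wy":0,"wz":0,"claw":1}]'
python3 -m handwheel '[{"dx":0,"dy":0,"dz":0,"wx":0,"wy":0,"wz":0,"claw":1},{"dx":0,"dy":0,"dz":0,"wx":0,"wy":0,"wz":0,"claw":1}]'
```

```text
[-2.0000e-03 -1.0000e-03  4.8089e+01]
[-5.0000e-03 -4.0000e-03  4.7944e+01]
[-6.0000e-03 -1.2000e-02  4.7615e+01]
time: 33.5
tool_pos: [450.0, -210.5, 55.3]
tcp_rot: [3.139, -0.002, -3.138]
force: [0.6, 0.7, -0.0]
width: 0.5
finger_force: 0.0
time: 33.7
tool_pos: [451.4, -211.6, 57.4]
tcp_rot: [-3.141, 0.001, -3.138]
force: [-0.2, 0.1, 0.2]
width: 0.4
finger_force: 0.0
```

```bash
python3 -m handwheel '[{"dx":0,"dy":0,"dz":-0.2,"wx":0,"wy":0,"wz":0,"claw":1},{"dx":0,"dy":0,"dz":-0.16,"wx":0,"wy":0,"wz":0,"claw":1},{"dx":0,"dy":0,"dz":0,"wx":0,"wy":0,"wz":0,"claw":1}]'
python3 -m handwheel '[{"dx":0,"dy":0,"dz":-0.12,"wx":0,"wy":0,"wz":0,"claw":1},{"dx":0,"dy":0,"dz":0,"wx":0,"wy":0,"wz":0,"claw":1}]'
```

```text
time: 34.0
tool_pos: [451.4, -212.2, 48.0]
tcp_rot: [-3.141, 0.001, -3.139]
force: [0.6, -0.7, 3.0]
width: 0.3
finger_force: 1.8
time: 34.2
tool_pos: [451.5, -212.2, 46.3]
tcp_rot: [-3.141, -0.0, -3.139]
force: [-3.0, 1.1, 13.9]
width: 0.3
finger_force: 7.3
```

Vacuum is right down (14 N, z 46.3). Next is home.

```bash
python3 -m handwheel '[{"dx":0,"dy":0,"dz":0.3,"wx":0,"wy":0,"wz":0,"claw":1},{"dx":0,"dy":0,"dz":0.5,"wx":0,"wy":0,"wz":0,"claw":1},{"dx":0,"dy":-1,"dz":0,"wx":0,"wy":0,"wz":0,"claw":1},{"dx":0,"dy":-0.96,"dz":0,"wx":0,"wy":0,"wz":0,"claw":1},{"dx":0,"dy":0,"dz":0,"wx":0,"wy":0,"wz":0,"claw":1}]'
python3 -m handwheel '[{"dx":0,"dy":0,"dz":-0.2,"wx":0,"wy":0,"wz":0,"claw":1},{"dx":0,"dy":0,"dz":-0.16,"wx":0,"wy":0,"wz":0,"claw":1},{"dx":0,"dy":0,"dz":0,"wx":0,"wy":0,"wz":0,"claw":1}]'
```

```text
time: 34.7
tool_pos: [449.8, -265.8, 64.7]
tcp_rot: [-3.141, -0.0, 3.138]
force: [0.3, 0.1, -0.5]
width: 0.5
finger_force: 0.0
time: 35.0
tool_pos: [450.2, -259.9, 54.9]
tcp_rot: [3.14, -0.001, -3.138]
force: [-0.9, -0.2, 0.3]
width: 0.2
finger_force: 0.0
```

```bash
python3 -m handwheel '[{"dx":0.04,"dy":-0.04,"dz":-0.2,"wx":0,"wy":0,"wz":0,"claw":1},{"dx":0,"dy":0,"dz":-0.12,"wx":0,"wy":0,"wz":0,"claw":1},{"dx":0,"dy":0,"dz":0,"wx":0,"wy":0,"wz":0,"claw":1}]'
python3 -m handwheel '[{"dx":0,"dy":0,"dz":-0.12,"wx":0,"wy":0,"wz":0,"claw":1},{"dx":0,"dy":0,"dz":0,"wx":0,"wy":0,"wz":0,"claw":1}]'
```

```text
time: 35.3
tool_pos: [452.2, -261.6, 47.8]
tcp_rot: [3.141, 0.0, -3.139]
force: [0.2, 1.0, 3.3]
width: 0.7
finger_force: 1.8
time: 35.5
tool_pos: [452.3, -261.6, 46.3]
tcp_rot: [-3.141, -0.001, -3.139]
force: [-4.5, 2.2, 14.0]
width: 0.5
finger_force: 7.3
```

Home is down. Next is start.

```bash
python3 -m handwheel '[{"dx":0,"dy":0,"dz":0.3,"wx":0,"wy":0,"wz":0,"claw":1},{"dx":0,"dy":0,"dz":0.5,"wx":0,"wy":0,"wz":0,"claw":1},{"dx":-1,"dy":0.4,"dz":0,"wx":0,"wy":0,"wz":0,"claw":1},{"dx":-1,"dy":0.3,"dz":0,"wx":0,"wy":0,"wz":0,"claw":1},{"dx":-0.04,"dy":0,"dz":0,"wx":0,"wy":0,"wz":0,"claw":1}]'
python3 -m handwheel '[{"dx":0,"dy":0,"dz":-0.2,"wx":0,"wy":0,"wz":0,"claw":1},{"dx":0,"dy":0,"dz":-0.16,"wx":0,"wy":0,"wz":0,"claw":1},{"dx":0,"dy":0,"dz":0,"wx":0,"wy":0,"wz":0,"claw":1},{"dx":0,"dy":0,"dz":0,"wx":0,"wy":0,"wz":0,"claw":1}]'
```

```text
time: 36.0
tool_pos: [397.3, -244.2, 64.2]
tcp_rot: [-3.14, -0.005, -3.141]
force: [-0.5, -1.0, 0.2]
width: 0.7
finger_force: 0.0
time: 36.4
tool_pos: [401.6, -244.1, 55.7]
tcp_rot: [3.14, 0.001, -3.139]
force: [0.3, 0.0, -0.1]
width: 0.5
finger_force: 0.0
```

```bash
python3 -m handwheel '[{"dx":0,"dy":0,"dz":-0.2,"wx":0,"wy":0,"wz":0,"claw":1},{"dx":0,"dy":0,"dz":-0.12,"wx":0,"wy":0,"wz":0,"claw":1},{"dx":0,"dy":0,"dz":0,"wx":0,"wy":0,"wz":0,"claw":1}]'
python3 -m handwheel '[{"dx":0,"dy":0,"dz":-0.12,"wx":0,"wy":0,"wz":0,"claw":1},{"dx":0,"dy":0,"dz":0,"wx":0,"wy":0,"wz":0,"claw":1}]'
```

```text
time: 36.7
tool_pos: [401.8, -244.5, 48.0]
tcp_rot: [3.141, 0.001, -3.139]
force: [1.2, -0.7, 4.1]
width: 0.5
finger_force: 1.8
time: 36.9
tool_pos: [401.8, -244.5, 46.3]
tcp_rot: [-3.141, 0.0, -3.139]
force: [-2.1, 1.8, 14.6]
width: 0.3
finger_force: 7.8
```

Start is down. I'll lift clear and do a final check.

```bash
python3 -m handwheel '[{"dx":0,"dy":0,"dz":0.4,"wx":0,"wy":0,"wz":0,"claw":1},{"dx":0,"dy":0,"dz":1,"wx":0,"wy":0,"wz":0,"claw":1},{"dx":0,"dy":0,"dz":1,"wx":0,"wy":0,"wz":0,"claw":1},{"dx":0,"dy":0,"dz":0.6,"wx":0,"wy":0,"wz":0,"claw":1},{"dx":0,"dy":0,"dz":0,"wx":0,"wy":0,"wz":0,"claw":1}]'
python3 - <<'E'
from h import *
f=grab('scene'); P=world(f); discs(f,P); cv2.imwrite('pics/s9.png',f['color'])
for o in ['spanner_c','gauge_c','mug','jar']: print(o,[(d['at'],d['score']) for d in finder.place_of('scene',o)[:1]])
E
```

```text
time: 37.4
tool_pos: [401.5, -245.4, 121.3]
tcp_rot: [-3.139, 0.001, -3.14]
force: [0.6, -0.1, -0.1]
width: 0.4
finger_force: 0.0
blank 724 [646.3 -42.2  43.5] 48.0
blank 805 [651.6  69.1  43.6] 47.9
blank 906 [660.2 179.   43.2] 47.7
spanner_c [([591.5, -279.6, 4.4], 0.72)]
gauge_c [([641.0, -279.1, 24.9], 0.74)]
mug [([579.0, -489.6, -4.4], 0.77)]
jar [([439.0, -509.0, 0.2], 0.78)]
```

View pics/s9.png

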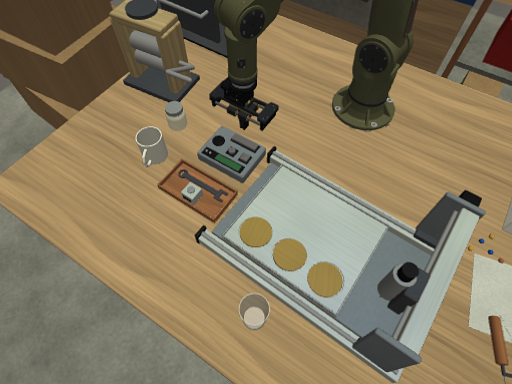

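The final picture shows the blanks down at (256,232), (290,254) and (325,279), the tools in the tray at about (197,190), and the mug and jar where they were. I'm handing in.

```bash
python3 -c "from station import arm; print(arm.sign_off())"
```

```text
the job is handed in; nothing more can be done
None
```

The job is handed in at about 37 s: spanner and gauge are in the tray, all three blanks lie flat in their own pockets, vacuum, home and start were pressed right down in that order, and the stop key, mug and jar were left alone; the judge's verdict was not shown.

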